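Change the stuck die in a clay extruder head

ROBOT

A 6-joint arm with a two-finger parallel gripper is mounted at the origin on the work surface. World frame = base frame: x ahead of the robot, y to its left, z up, the work surface at z = 0. Lengths are in mm, angles in rad, forces in N, time in s.
With the tool pointing down it reaches from about 275 to 750 mm from the base axis. Payload 10.2 kg.
Tool frame: the origin (TCP) lies at the very end of the fingers, on their centre line; the grasp point (between the pads) lies 19 mm behind it; y points along the fingers, x is the direction in which the jaws open and shut, and the axes are right-handed (so a half turn about y gives the same grasp; the last joint's range is limited). The gripper opens to 85 mm and grips with 20 to 120 N. Pads are 22 mm wide; open, the fingers measure 114 mm over their backs; the gripper's body (76 mm by 85 mm) begins 54 mm behind the grasp point. The pads swing forward as they close: fully open they stand 13 mm farther back than shut.
Start: joints at [-1.539, 0.313, 1.498, -0, 1.331, -0.223], TCP at [132.314, -508.059, 231.294] pointing down, gripper open.
Joint ranges: [-2.94, 2.94], [-0.97, 2.17], [0.19, 2.56], [-1.23, 4.37], [0.02, 3.11], [-2.88, 2.88]. Speed limits (rad/s): [2.39, 2.39, 3.01, 3.14, 3.14, 3.14].

INTERFACE

Orientations are given as a unit quaternion [w, x, y, z].
In Python, from rig import telemetry, imaging, ctrl gives the robot as it stands.
- The arm moves only by the shell command python3 -m handwheel 'ROWS' [FORCE]. ROWS is JSON, a list of rows, each an object with "delta_pos": the shift along the tool's x, y, z in cm, a list of three; "twist": the turn, a rotation vector about the tool's x, y, z in rad, a list of three; "jaw": the opening, from 0 (shut) to 1 (fully open). A call has exactly 10 rows; each row is the pose to reach, as a shift and turn from the pose commanded when the call began, along the tool's axes at that moment; what a row does not reach only later rows make up. A row lasts 1/12 s, in which the tool goes at most 41.7 mm and 7.16 degrees, less where a joint would pass 70% of its speed; a pose out of reach is approached as far as the arm can. A call with a gripper value outside its range is refused whole. The fingers move at their own pace and stop on an object; FORCE is the grip in N (left out, the last holds). Time passes only in rows, so rows that repeat a pose let the fingers close, or fill a call up. It gives the time, the measured TCP pose, the force and the opening at its end, in the units of the state.
- telemetry.sense(): the state, without advancing time (a new reading comes with each control period).
- imaging.capture(name): name is "scene" or "top"; returns a dict with "frame" (384x512x3 uint8, red, green, blue), "z_map" (384x512 float32, mm along the optical axis (not along the pixel's ray), 0 where there is no reading), "fx", "fy", "cx", "cy" (pixels), "rvec" (rotation vector, rad) and "tvec" (3), from world to camera coordinates, as OpenCV has them. Camera axes: x right, y down, z forward; pixel columns grow to the right and rows downward; lengths in mm; the calibration is good to about 2 mm. A picture is of the moment at which its call begins.
- ctrl.finish_job(): hands the job in, once; it reports no verdict.
The state is a dict: "time_s": time; "joints": joint angles; "dq": joint speeds; "tau": joint torques, N m; "eef_pos": TCP position; "ee_rot": TCP orientation; "force": force on the tool from outside, world axes, zero at the start; "wrist_torque": the same for the moment, N m; "grip_width": opening from 0.0 (shut) to 1.0 (fully open).
Only numpy, scipy, OpenCV 4.12 (cv2) and the standard library are available. Lean on these libraries where they do the work, as an engineer would, in place of code of your own. Each camera call takes 0.05 s, during which the arm holds its last target.

TASK

Change the die in the extruder head: knock the stuck coil die out from behind with the slim nose of the wooden drift, through the access hole, so that it drops into the wash tub. Start the slot die (the one with a single long slot, not the big round hole) in the empty mouth by hand, let go, and nudge it gently the rest of the way with the drift until it sits fully home against the stop inside. Finish with the drift laid down on the bench and nothing else disturbed.

Things in the scene. Friction and masses are not known exactly. Their poses are not given: they have to be found in the camera images.
- head: Die head of a clay extruder, dark steel, bolted to the bench on two upright cheeks; 100 mm long, 82 mm wide (140 mm over its feet), 184 mm high with the round throat collar (94 mm across) on top. Origin on the bench under the centre of a die that is home; x runs level along the slide from the open mouth (x = -40 mm) to the stop end, y across, z up
- mouth (a point): centre of the open mouth, 131 mm above the bench, mid-thickness of a die in the slide; axes as head. The die lies flat on two side ledges (tops 125 mm up, 12 mm out past the mouth) in a passage 62.4 mm wide, flared outside the mouth for 13 mm, and 13.5 mm high under side lips that begin 20 mm inside. Between ledges and between lips it is open, 42 mm wide, up to the roof 146 mm up
- home (a point): where a die's centre is when it is home, 40 mm inside the mouth; 10 mm of the die then still stands out of the mouth. The solid stop, the end wall 50 mm further in, is out of sight under the roof plate. A side spring plunger 62 mm inside the mouth grips the die, so that sliding it takes about 5 to 12 N. Axes as head
- hole (a point): centre of the outer face of the access hole in the end wall opposite the mouth: a straight hole 29 mm wide, 27 mm high, 10 mm deep (it spans 117 to 144 mm above the bench), level with the die's edge; axes as head
- tub: white plastic wash tub standing on the bench below and in front of the mouth, 160 x 140 mm, 50 mm high, 4 mm walls, fixed; origin at the centre of its underside, x (long side) along the slide
- coil_die_c (a point): centre of the stuck aluminium die (four round 12 mm holes), 100 mm long (x) x 60 mm wide (y) x 12 mm thick, 0.16 kg, at first home in the head; it tips out of the mouth when pushed back some 70 to 90 mm
- slot_die_c (a point): centre of the slot die, same plate (100 mm x, 60 mm y, 12 mm thick, about 0.16 kg) with one slot 46 x 9 mm along x; lies flat on the plywood ware board; either end goes in first
- round_die_c (a point): centre of the other die on the board, same plate with one round 34 mm hole; leave it where it is. The two dies may lie in either place
- board: plywood ware board under the two dies, 260 x 150 x 12 mm, fixed; origin at the centre of its underside
- drift_c (a point): centre of the square handle of the wooden drift (110 mm long, 28 x 28 mm, 0.08 kg in all), lying on the bench; its x axis points along the tool to the round nose (14 mm thick, 110 mm long, tip at x = +165 mm); the flat butt end is at x = -55 mm; it balances at about x = +18 mm
- drift_nose (a point): centre of the tip of the drift's nose
- tall_pot: unfired clay cylinder pot, 60 mm across, 85 mm high, origin at its foot; bystander
- low_pot: low clay pot, 72 mm across, 50 mm high, origin at its foot; bystander
- mug: white mug, 84 mm across, 90 mm high, origin at its foot; bystander
Things that resemble listed ones, but are neither listed nor needed, are in the scene too. Of the things shaped like the part that bears drift_c, the wooden one is meant.

How it is judged (in metres and radians):
On the way, in this order (a step that is already met when the one before it is completed fails the run):
1. the drift's nose has come in through the access hole and driven the coil die back at least 20 mm (x of drift_nose in the frame of head between -0.06 and 0.04 m and y of drift_nose in the frame of head between -0.02 and 0.02 m and z of drift_nose in the frame of head between 0.115 and 0.147 m and x of coil_die_c in the frame of head below -0.02 m and contact force between drift and coil_die above 0.2 N), for 0.05 s.
2. the coil die has dropped into the wash tub (x of coil_die_c in the frame of tub between -0.08 and 0.08 m and y of coil_die_c in the frame of tub between -0.07 and 0.07 m and height (world z) of coil_die_c below 0.07 m), for 0.2 s.
3. the slot die has been started in the mouth and let go, lying in the slide (x of slot_die_c in the frame of head between -0.085 and -0.01 m and y of slot_die_c in the frame of head between -0.008 and 0.008 m and z of slot_die_c in the frame of head between 0.12 and 0.14 m and contact force between the fingers and slot_die below 0.2 N), for 0.2 s.
4. the drift has nudged the slot die home, within 2.5 mm of the stop (contact force between drift and slot_die above 0.3 N and x of slot_die_c in the frame of head between -0.0025 and 0.004 m and z of slot_die_c in the frame of head between 0.126 and 0.136 m), for 0.02 s.
At the end, for the whole second after the job is handed in: The slot die lies in the head's slide within 2.5 mm of the stop and at rest; the coil die lies in the wash tub; the drift lies flat on the bench, let go and at rest (all of step 2 and x of slot_die_c in the frame of head between -0.0025 and 0.004 m and y of slot_die_c in the frame of head between -0.004 and 0.004 m and z of slot_die_c in the frame of head between 0.126 and 0.136 m and linear speed of slot_die below 0.01 m/s and height (world z) of drift_c below 0.02 m and height (world z) of drift_nose below 0.025 m and linear speed of drift below 0.02 m/s); the robot touches nothing.
It fails at once if the hand pushes the slot die along the last 10 mm (that is the drift's work) (contact force between the fingers and slot_die above 0.5 N and x of slot_die_c in the frame of head between -0.01 and 0.01 m and y of slot_die_c in the frame of head between -0.01 and 0.01 m and z of slot_die_c in the frame of head between 0.12 and 0.14 m).
It fails at once if the drift strikes or presses the slot die with more than 40 N (contact force between drift and slot_die above 40 N).
It fails at once if the round die, a pot or the mug is moved more than 20 mm (distance of any of round_die_c, tall_pot, low_pot, mug from where it was at the start of the episode above 0.02 m).
It also fails if it takes over 72 s, if anything falls off the work surface, if the arm or the gripper's body presses on something with over 40 N, if the wrist force passes 120 N, or if a joint passes its speed limit or range.

## Working session

There is one attempt and no reset: what is moved stays moved. The work goes in short steps, Python scripts to look and compute and a shell command to move; the robot and the scene stay as the last step left them, time stands still between calls to the robot, and variables do not carry over. Pictures are saved under pics/ and viewed, and the job is handed in when it is done.

```bash
ls; mkdir -p pics
python3 - <<'E'
from rig import telemetry, imaging, ctrl
import cv2,numpy as np
print(telemetry.sense())
for n in ("scene","top"):
    c=imaging.capture(n)
    np.savez('%s0.npz'%n,**c)
    cv2.imwrite('pics/%s0.png'%n,cv2.resize(c['frame'][:,:,::-1],(800,600),interpolation=cv2.INTER_CUBIC))
    R=cv2.Rodrigues(np.array(c['rvec'],float))[0]; print(n,c['fx'],c['fy'],c['cx'],c['cy'],-R.T@np.array(c['tvec']).ravel(),R)
E
```

```text
pics
{'time_s': 0.0, 'joints': array([-1.53939117e+00,  3.13435562e-01,  1.49847343e+00,  2.81965447e-06,
        1.33098408e+00, -2.23398769e-01]), 'dq': array([ 6.77104644e-05,  9.01729332e-04, -7.10196672e-04, -9.79634116e-04,
        1.72593760e-03, -3.78616780e-04]), 'tau': array([-3.08057926e-03, -4.12268257e+01, -2.59747159e+01, -3.86443771e-04,
        4.11579516e-03,  7.94575840e-06]), 'eef_pos': array([ 132.31017634, -507.7782106 ,  230.72877802]), 'ee_rot': array([ 0.55983159, -0.55912082,  0.43271067, -0.43212727]), 'force': array([-0.1121135 , -0.10487767,  0.28364133]), 'wrist_torque': array([-0.00237315, -0.03184255, -0.0058124 ]), 'grip_width': 1.0017423059805388}
scene 480.18944638687753 480.18944638687753 265.53043004355777 190.74847646068426 [1022.75898157  913.35320172 1083.02322613] [[-0.87105626  0.49092423  0.01594936]
 [ 0.31807755  0.58851922 -0.74328447]
 [-0.37428286 -0.64236946 -0.66878533]]
top 453.62812709314073 453.62812709314073 261.1582454791024 188.16016027812043 [ 379.14192176  -22.3740511  1358.18411116] [[-0.02269322 -0.99973572  0.00367574]
 [-0.99687828  0.02234994 -0.07572431]
 [ 0.07562215 -0.00538269 -0.99712202]]
```

View pics/scene0.png

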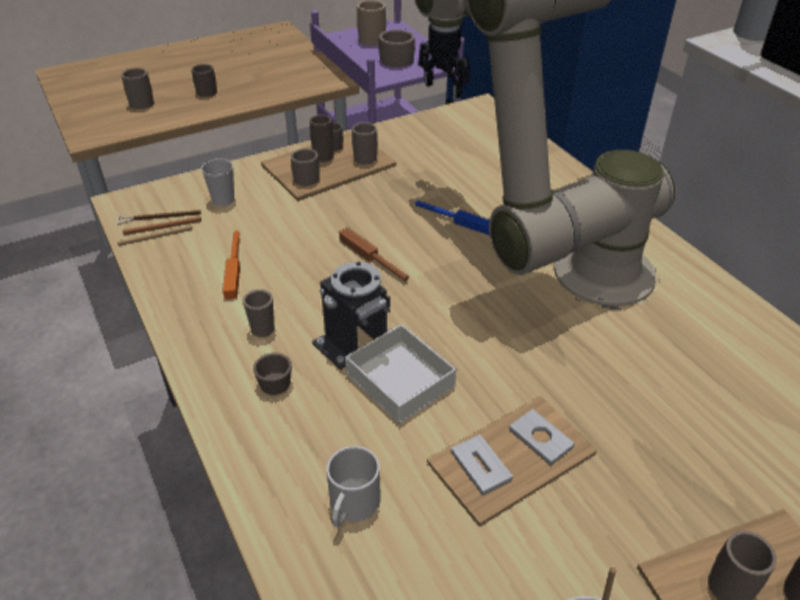

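View pics/top0.png

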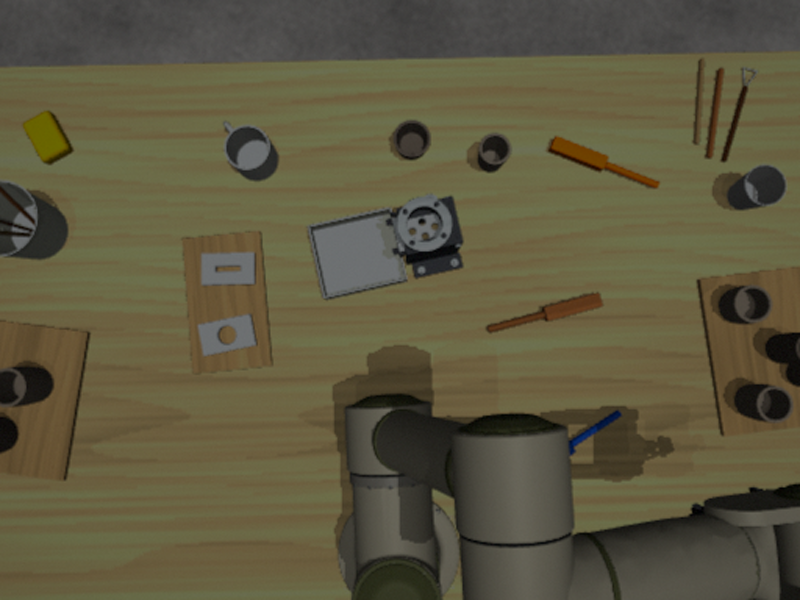

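```bash
cat > h.py <<'E'
import numpy as np,cv2
def load(n): 
    return dict(np.load(n+'.npz'))
def cloud(c):
    z=c['z_map'];h,w=z.shape
    u,v=np.meshgrid(np.arange(w),np.arange(h))
    R=cv2.Rodrigues(c['rvec'].astype(float))[0];t=c['tvec'].ravel()
    P=np.stack([(u-c['cx'])/c['fx']*z,(v-c['cy'])/c['fy']*z,z],-1)
    W=(P-t)@R   # R^T (P-t)
    W[z==0]=np.nan
    return W
def proj(c,p):
    q,_=cv2.projectPoints(np.array(p,float).reshape(-1,1,3),c['rvec'].astype(float),c['tvec'].astype(float),np.array([[c['fx'],0,c['cx']],[0,c['fy'],c['cy']],[0,0,1]],float),None)
    return q.reshape(-1,2)
def snap(names,tag):
    from rig import imaging
    o={}
    for n in names:
        c=imaging.capture(n); np.savez('%s%s.npz'%(n,tag),**c); o[n]=c
    return o
def crop(c,box,fn,s=None):
    u0,v0,u1,v1=box; im=c['frame'][v0:v1,u0:u1,::-1]
    s=s or min(800/(u1-u0),600/(v1-v0))
    cv2.imwrite(fn,cv2.resize(im,None,fx=s,fy=s,interpolation=cv2.INTER_CUBIC))
E
python3 - <<'E'
from h import *
c=load('top0');W=cloud(c)
a=load('scene0')
crop(c,(190,80,430,260),'pics/t1.png'); crop(a,(130,130,310,265),'pics/s1.png')
for nm,(u,v) in dict(slot=(135,172),slotc=(146,167),round=(135,208),driftB=(366,197),nose=(330,206),orange=(370,97),hd=(295,160),headtop=(270,128),bench=(300,250)).items(): print(nm,W[v,u].round(1), c['frame'][v,u])
E
```

```text
slot [536.3 341.4  26.1] [110 112 114]
slotc [550.4 308.9  26.1] [109 112 112]
round [430.2 342.2  23.8] [108 109 112]
driftB [ 446.9 -336.3   31. ] [92 55 25]
nose [ 423.3 -231.4   20.6] [90 53 24]
orange [ 746.5 -361.5   26.1] [111  65   0]
hd [ 565.3 -133.9   -2.1] [109 100  66]
headtop [627.2 -55.7 177.5] [ 99 104 105]
bench [ 295.3 -140.8    1.6] [100  87  59]
```

View pics/t1.png

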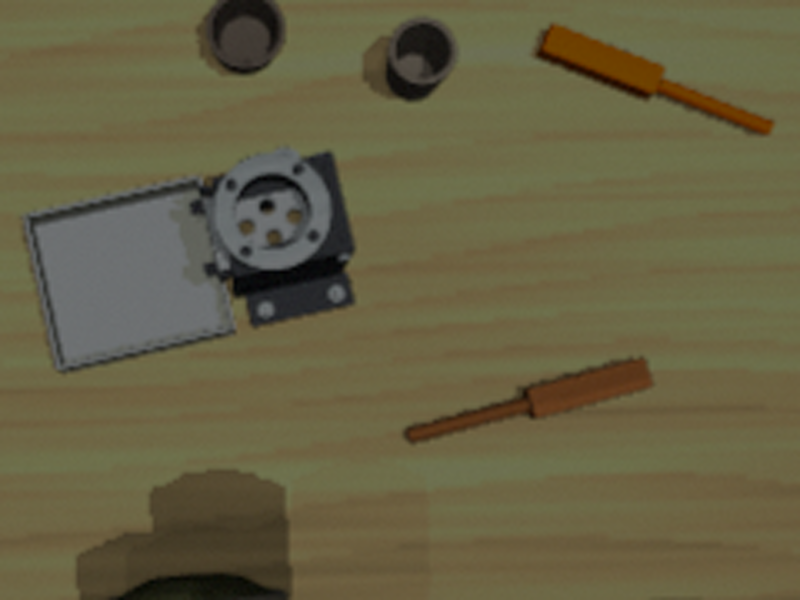

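View pics/s1.png

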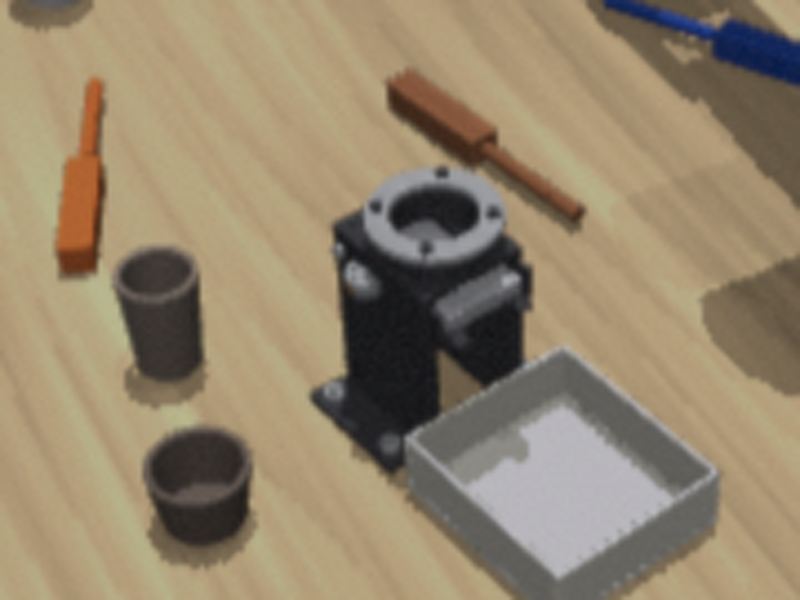

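Run:
```python
from h import *
for n in('top0','scene0'):
    c=load(n);W=cloud(c);x,y,z=W[...,0],W[...,1],W[...,2]
    reg=(x>480)&(x<720)&(y>-180)&(y<180)
    h,e=np.histogram(z[reg],bins=np.arange(-10,200,5)); print(n,list(zip(e[:-1].astype(int),h)))
    m=reg&(z>174)&(z<192)&(y<40); p=W[m]; print('collar',len(p),p.mean(0),cv2.minEnclosingCircle(p[:,:2].astype(np.float32)))
    m=reg&(z>143)&(z<172)&(y<40)&(y>-150); p=W[m]; print('roof',len(p),p[:,2].mean(),cv2.minAreaRect(p[:,:2].astype(np.float32)))
    m=reg&(z>40)&(z<60)&(y>0); p=W[m]; print('tubrim',len(p),np.median(p[:,2]),cv2.minAreaRect(p[:,:2].astype(np.float32)))
    for nm,(a,b) in dict(d1=(480,620),d2=(380,490)).items():
        m=(x>a)&(x<b)&(y>270)&(y<400)&(z>18.5)&(z<36); 
        col=c['frame'].astype(int); m&=(abs(col[...,0]-col[...,2])<15)
        p=W[m]; print('die',nm,len(p),np.median(p[:,2]),cv2.minAreaRect(p[:,:2].astype(np.float32)))
    m=(x>380)&(x<480)&(y>-420)&(y<-180)&(z>8)&(z<45);p=W[m]
    print('drift',len(p),cv2.minAreaRect(p[:,:2].astype(np.float32)),np.percentile(p[:,2],[10,50,90]))
    m=m&(z>20); 
    for nm,(a,b,r) in dict(bench=(450,300,30),):pass
```

```text
top0 [(np.int64(-10), np.int64(172)), (np.int64(-5), np.int64(2429)), (np.int64(0), np.int64(3473)), (np.int64(5), np.int64(1094)), (np.int64(10), np.int64(167)), (np.int64(15), np.int64(55)), (np.int64(20), np.int64(36)), (np.int64(25), np.int64(46)), (np.int64(30), np.int64(42)), (np.int64(35), np.int64(36)), (np.int64(40), np.int64(52)), (np.int64(45), np.int64(136)), (np.int64(50), np.int64(113)), (np.int64(55), np.int64(15)), (np.int64(60), np.int64(9)), (np.int64(65), np.int64(10)), (np.int64(70), np.int64(7)), (np.int64(75), np.int64(12)), (np.int64(80), np.int64(9)), (np.int64(85), np.int64(10)), (np.int64(90), np.int64(7)), (np.int64(95), np.int64(8)), (np.int64(100), np.int64(8)), (np.int64(105), np.int64(10)), (np.int64(110), np.int64(2)), (np.int64(115), np.int64(17)), (np.int64(120), np.int64(30)), (np.int64(125), np.int64(26)), (np.int64(130), np.int64(91)), (np.int64(135), np.int64(210)), (np.int64(140), np.int64(70)), (np.int64(145), np.int64(90)), (np.int64(150), np.int64(184)), (np.int64(155), np.int64(38)), (np.int64(160), np.int64(11)), (np.int64(165), np.int64(8)
[... 365 characters left out ...]
.89015197753906), 11.561466217041016)
tubrim 240 49.05570634926158 ((558.6107177734375, 65.55015563964844), (140.825439453125, 156.99655151367188), 11.652684211730957)
die d1 552 23.959912394929557 ((536.2422485351562, 315.6186828613281), (90.7300796508789, 59.75465393066406), 89.5940933227539)
die d2 507 24.160489055481545 ((411.6974792480469, 314.5554504394531), (59.01902389526367, 97.32709503173828), 10.65420913696289)
drift 541 ((442.75518798828125, -287.5764465332031), (214.16978454589844, 73.79326629638672), 89.63160705566406) [17.27522167 25.96275601 30.61807505]Traceback (most recent call last):
  File "<stdin>", line 16, in <module>
ValueError: too many values to unpack (expected 2)
```

```bash
cat >> h.py <<'E'
def plane(c,uv,z):
    R=cv2.Rodrigues(c['rvec'].astype(float))[0];t=c['tvec'].ravel().astype(float)
    C=-R.T@t; uv=np.atleast_2d(np.array(uv,float))
    d=np.c_[(uv[:,0]-c['cx'])/c['fx'],(uv[:,1]-c['cy'])/c['fy'],np.ones(len(uv))]@R
    return C+d*((z-C[2])/d[:,2])[:,None]
def box(cx,cy,yaw,x0,x1,y0,y1,z0,z1):
    c,s=np.cos(yaw),np.sin(yaw)
    return np.array([[cx+c*a-s*b,cy+s*a+c*b,z] for z in(z0,z1) for a,b in((x0,y0),(x1,y0),(x1,y1),(x0,y1))])
def drawbox(im,c,P,s,col):
    q=(proj(c,P)+.5)*s
    for i in range(4):
        for a,b in((i,(i+1)%4),(i+4,(i+1)%4+4),(i,i+4)):
            cv2.line(im,tuple(int(v) for v in q[a]),tuple(int(v) for v in q[b]),col,1,cv2.LINE_AA)
E
python3 - <<'E'
from h import *
top=load('top0');sc=load('scene0')
def masks(c,box,f):
    u0,v0,u1,v1=box; im=c['frame'][v0:v1,u0:u1].astype(int); m=f(im)
    n,l,st,_=cv2.connectedComponentsWithStats(m.astype(np.uint8)); k=1+np.argmax(st[1:,4]); v,u=np.nonzero(l==k); return np.c_[u+u0,v+v0]
# drift
for nm,c,b in(('top',top,(300,180,395,222)),('scene',sc,(210,140,270,184))):
    uv=masks(c,b,lambda i:(i[...,0]>i[...,2]*2.0))
    P=plane(c,uv,14)[:,:2]; m=P.mean(0); U,S,V=np.linalg.svd(P-m); d=V[0]; d=d if d[1]>0 else -d
    t=(P-m)@d; n=(P-m)@np.array([-d[1],d[0]])
    print(nm,len(uv),'axis',d,'tip',m+d*t.max(),'butt',m+d*t.min(),'len',np.ptp(t), 'yaw',np.degrees(np.arctan2(d[1],d[0])))
    for a in np.arange(t.min(),t.max(),20):
        s=(t>=a)&(t<a+20); print('   %.0f w %.1f c %.1f'%(a,np.ptp(n[s]),(n[s].max()+n[s].min())/2),end='')
    print()
gr=lambda i:(abs(i[...,0]-i[...,2])<i[...,0]*.12)&(i[...,0]>60)
for nm,b in(('slot',(125,155,168,190)),('round',(122,195,170,232))):
    uv=masks(top,b,gr); print(nm,len(uv),cv2.minAreaRect(plane(top,uv,24)[:,:2].astype(np.float32)))
for nm,b in(('slot',(280,270,335,320)),('round',(320,255,372,300))):
    uv=masks(sc,b,gr); print(nm,len(uv),cv2.minAreaRect(plane(sc,uv,24)[:,:2].astype(np.float32)))
cv2.imwrite('pics/x.png',0*top['frame'])
E
```

```text
top 554 axis [-0.23682515  0.97155229] tip [ 411.55042192 -178.22399672] butt [ 464.39118233 -394.99810733] len 223.1214041529491 yaw 103.69923368429225
   -93 w 28.1 c -0.1   -73 w 28.6 c -0.0   -53 w 28.8 c -0.3   -33 w 29.6 c -0.2   -13 w 29.0 c 0.4   7 w 28.6 c -0.5   27 w 13.9 c 0.8   47 w 14.5 c 0.1   67 w 13.7 c 0.1   87 w 13.7 c -0.1   107 w 13.7 c 0.2   127 w 12.2 c -0.8
scene 288 axis [-0.22018939  0.97545714] tip [ 412.77663528 -180.87627314] butt [ 462.15305381 -399.61787953] len 224.24522530880392 yaw 102.72015679971976
   -88 w 34.4 c 2.0   -68 w 39.6 c -0.9   -48 w 39.4 c -0.1   -28 w 40.1 c 0.2   -8 w 39.8 c 0.0   12 w 38.8 c -0.5   32 w 21.5 c -3.8   52 w 11.6 c 0.9   72 w 10.7 c 1.1   92 w 10.7 c 1.9   112 w 11.3 c 2.1   132 w 8.7 c 2.5
slot 626 ((536.6033325195312, 311.06829833984375), (97.55333709716797, 59.528900146484375), 89.64720153808594)
round 585 ((412.3612976074219, 312.5377197265625), (59.400978088378906, 100.05587768554688), 10.237398147583008)
slot 752 ((537.1615600585938, 313.4788513183594), (63.41407775878906, 104.15621948242188), 0.09915032982826233)
round 644 ((412.4866943359375, 315.7806396484375), (65.47164154052734, 103.40740203857422), 10.935152053833008)
```

Run:
```python
from h import *
top=load('top0');sc=load('scene0')
ox,oy,yaw=586.8,-59.0,np.radians(-90+11.6)
def draw(c,b,fn):
    u0,v0,u1,v1=b; s=min(800/(u1-u0),600/(v1-v0))
    im=cv2.resize(c['frame'][:,:,::-1],None,fx=s,fy=s,interpolation=cv2.INTER_CUBIC); im=np.clip(im.astype(float)*1.6,0,255).astype(np.uint8)
    drawbox(im,c,box(ox,oy,yaw,-40,60,-41,41,0.,152),s,(0,255,255))
    a=np.linspace(0,2*np.pi,60)
    q=(proj(c,np.c_[ox+47*np.cos(a),oy+47*np.sin(a),0*a+184])+.5)*s
    cv2.polylines(im,[q.astype(int)],True,(0,0,255),1,cv2.LINE_AA)
    drawbox(im,c,box(558.6,65.5,yaw,-80,80,-70,70,0.,50),s,(0,255,0))
    drawbox(im,c,box(451,-341,np.radians(103.5),-55,55,-14,14,0.,28),s,(255,0,0))
    drawbox(im,c,box(451,-341,np.radians(103.5),55,165,-7,7,7.,21),s,(255,0,0))
    cv2.imwrite(fn,im[int(v0*s):int(v1*s),int(u0*s):int(u1*s)])
draw(top,(190,110,320,207),'pics/ot.png'); draw(sc,(190,140,300,275),'pics/os.png')
```

```text
(no output)
```

View pics/ot.png

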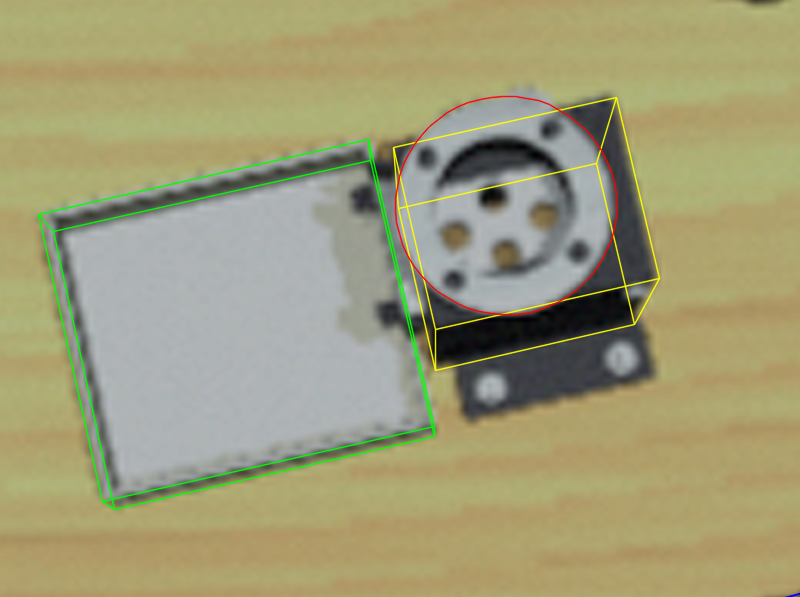

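View pics/os.png

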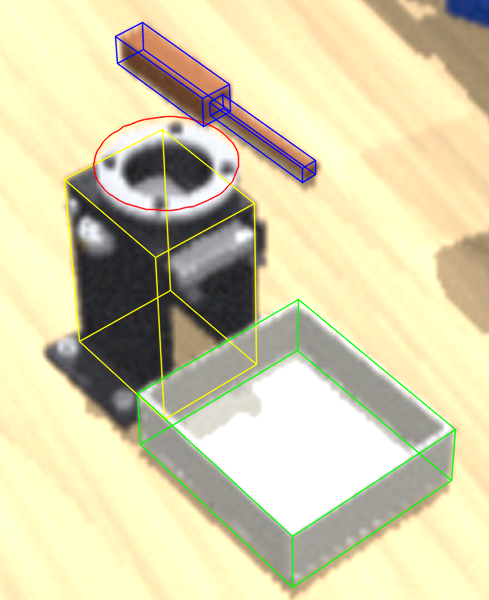

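```bash
cat > g.py <<'E'
import numpy as np
from scipy.spatial.transform import Rotation as Ro
from rig import telemetry
# head
HO=np.array([587.,-59.]); HY=np.radians(-78.4)
A=np.array([np.cos(HY),np.sin(HY)]); B=np.array([-A[1],A[0]])
def head(x,y=0): return HO+A*x+B*y
def tohead(p): d=np.array(p[:2])-HO; return d@A,d@B
def Rdown(jawdeg):
    """tool y down, tool x at jawdeg in world"""
    t=np.radians(jawdeg); x=np.array([np.cos(t),np.sin(t),0]); y=np.array([0,0,-1.]); return np.c_[x,y,np.cross(x,y)]
def st():
    s=telemetry.sense(); q=s['ee_rot']; R=Ro.from_quat([q[1],q[2],q[3],q[0]]).as_matrix(); return s,R
def go(p,jawdeg=None):
    s,R=st(); d=R.T@(np.array(p,float)-s['eef_pos'])/10
    print('t %.2f tcp'%s['time_s'],s['eef_pos'].round(1),'jawdir %.1f'%np.degrees(np.arctan2(R[1,0],R[0,0])),'F',s['force'].round(1),'grip %.3f'%s['grip_width'],'q',s['joints'].round(2))
    tw=None
    if jawdeg is not None:
        c=[Ro.from_matrix(R.T@Rdown(j)).as_rotvec() for j in(jawdeg,jawdeg+180)]
        tw=[v.round(3).tolist() for v in c]
    print('delta_cm',d.round(2).tolist(),'twist',tw)
E
python3 - <<'E'
from g import *
s,R=st(); print(R.round(3))
go([448,-329,60],13.5)
E
```

```text
[[ 0.252 -0.     0.968]
 [-0.968  0.001  0.252]
 [-0.001 -1.     0.   ]]
t 0.10 tcp [ 132.3 -507.8  230.8] jawdir -75.4 F [-0.1 -0.1 -0.1] grip 0.999 q [-1.54  0.31  1.5   0.    1.33 -0.22]
delta_cm [-9.33, 17.1, 35.05] twist [[-0.001, -1.552, -0.001], [0.001, 1.59, -0.001]]
```

```bash
python3 -m handwheel '[{"delta_pos":[-9.33,15,35.05],"twist":[0,-1.552,0],"jaw":0.7},{"delta_pos":[-9.33,15,35.05],"twist":[0,-1.552,0],"jaw":0.7},{"delta_pos":[-9.33,15,35.05],"twist":[0,-1.552,0],"jaw":0.7},{"delta_pos":[-9.33,15,35.05],"twist":[0,-1.552,0],"jaw":0.7},{"delta_pos":[-9.33,15,35.05],"twist":[0,-1.552,0],"jaw":0.7},{"delta_pos":[-9.33,15,35.05],"twist":[0,-1.552,0],"jaw":0.7},{"delta_pos":[-9.33,15,35.05],"twist":[0,-1.552,0],"jaw":0.7},{"delta_pos":[-9.33,15,35.05],"twist":[0,-1.552,0],"jaw":0.7},{"delta_pos":[-9.33,15,35.05],"twist":[0,-1.552,0],"jaw":0.7},{"delta_pos":[-9.33,15,35.05],"twist":[0,-1.552,0],"jaw":0.7}]' 25
python3 -c "
from g import *
go([448,-329,5],13.5)"
```

```text
time_s: 0.93
eef_pos: [450.3, -326.1, 78.9]
ee_rot: [0.708, -0.706, 0.021, -0.02]
force: [-0.6, 0.4, -0.2]
grip_width: 0.703
t 0.93 tcp [ 450.3 -326.1   78.9] jawdir -3.3 F [-0.6  0.4 -0.2] grip 0.703 q [-0.84  0.54  1.58  0.    1.02 -0.78]
delta_cm [-0.2, 7.39, -0.33] twist [[-0.003, -0.293, -0.001], [0.002, 2.849, -0.004]]
```

```bash
python3 -m handwheel '[{"delta_pos":[-0.2,1,-0.3],"twist":[0,-0.12,0],"jaw":0.7},{"delta_pos":[-0.2,2,-0.3],"twist":[0,-0.24,0],"jaw":0.7},{"delta_pos":[-0.2,3,-0.3],"twist":[0,-0.293,0],"jaw":0.7},{"delta_pos":[-0.2,3.5,-0.3],"twist":[0,-0.293,0],"jaw":0.7},{"delta_pos":[-0.2,3.5,-0.3],"twist":[0,-0.293,0],"jaw":0.7},{"delta_pos":[-0.2,3.5,-0.3],"twist":[0,-0.293,0],"jaw":0.7},{"delta_pos":[-0.2,3.5,-0.3],"twist":[0,-0.293,0],"jaw":0.7},{"delta_pos":[-0.2,3.5,-0.3],"twist":[0,-0.293,0],"jaw":0.7},{"delta_pos":[-0.2,3.5,-0.3],"twist":[0,-0.293,0],"jaw":0.7},{"delta_pos":[-0.2,3.5,-0.3],"twist":[0,-0.293,0],"jaw":0.7}]' 25
python3 - <<'E'
from g import *
from h import *
go([448,-329,5],13.5)
c=snap(['top','scene'],'1')
crop(c['top'],(290,150,410,240),'pics/a1.png');crop(c['scene'],(190,120,290,195),'pics/a2.png')
E
```

```text
time_s: 1.77
eef_pos: [445.9, -332.4, 46.6]
ee_rot: [-0.702, 0.703, 0.08, -0.08]
force: [-0.0, 0.4, -0.1]
grip_width: 0.705
t 1.77 tcp [ 445.9 -332.4   46.6] jawdir 13.0 F [-0.   0.4 -0.1] grip 0.705 q [-0.85  0.59  1.61  0.    0.95 -1.08]
delta_cm [0.28, 4.16, 0.29] twist [[0.001, -0.009, 0.0], [-0.0, 3.133, 0.001]]
```

View pics/a2.png

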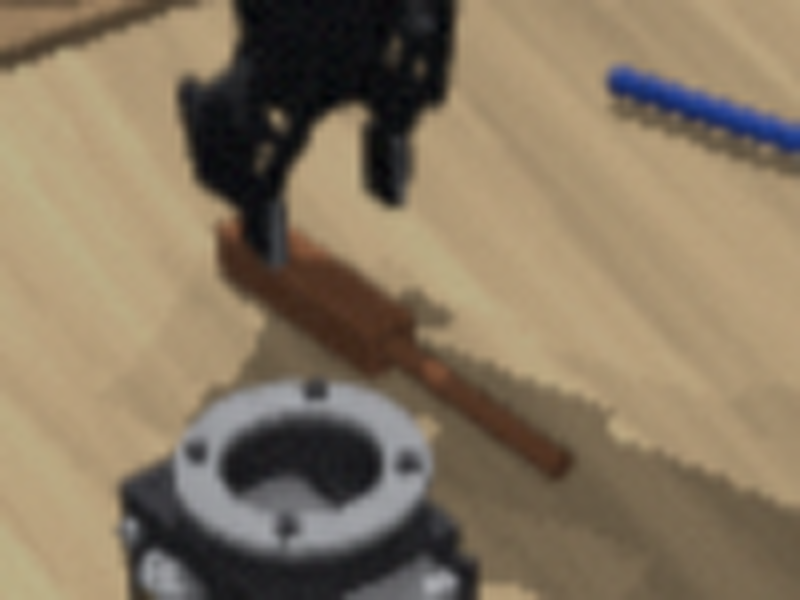

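View pics/a1.png

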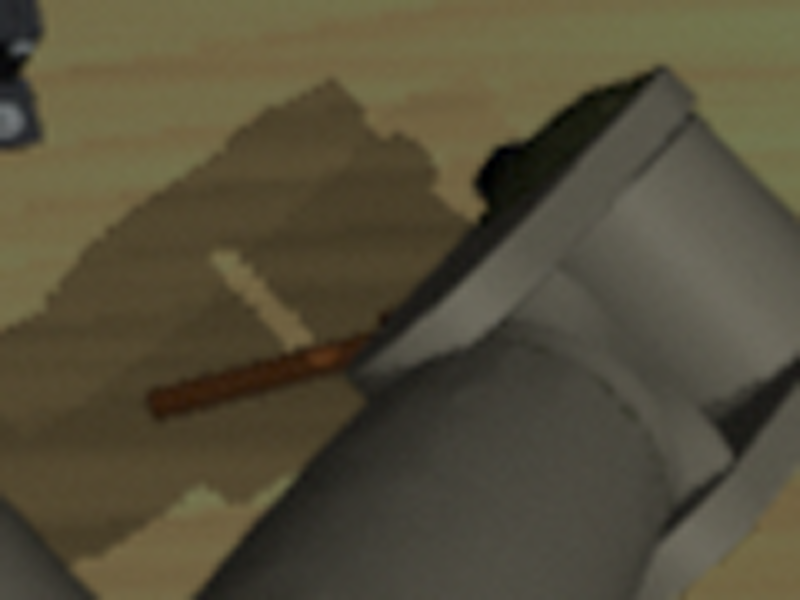

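```bash
python3 -m handwheel '[{"delta_pos":[0.28,1.4,0.3],"twist":[0,-0.009,0],"jaw":0.7},{"delta_pos":[0.28,2.8,0.3],"twist":[0,-0.009,0],"jaw":0.7},{"delta_pos":[0.28,3.8,0.3],"twist":[0,-0.009,0],"jaw":0.7},{"delta_pos":[0.28,4.15,0.3],"twist":[0,-0.009,0],"jaw":0.7},{"delta_pos":[0.28,4.15,0.3],"twist":[0,-0.009,0],"jaw":0.1},{"delta_pos":[0.28,4.15,0.3],"twist":[0,-0.009,0],"jaw":0.1},{"delta_pos":[0.28,4.15,0.3],"twist":[0,-0.009,0],"jaw":0.1},{"delta_pos":[0.28,4.15,0.3],"twist":[0,-0.009,0],"jaw":0.1},{"delta_pos":[0.28,4.15,0.3],"twist":[0,-0.009,0],"jaw":0.1},{"delta_pos":[0.28,4.15,0.3],"twist":[0,-0.009,0],"jaw":0.1}]' 60
python3 - <<'E'
from g import *
p=head(60+25+153); print(p)
go([*p,122],11.6)
E
```

```text
time_s: 2.7
eef_pos: [448.2, -329.2, 5.7]
ee_rot: [-0.702, 0.703, 0.084, -0.083]
force: [-0.5, 0.2, 6.6]
grip_width: 0.317
[ 634.85654523 -292.1389094 ]
t 2.70 tcp [ 448.2 -329.2    5.7] jawdir 13.5 F [-0.5  0.2  6.6] grip 0.317 q [-0.84  0.65  1.63 -0.    0.86 -1.08]
delta_cm [19.02, -11.62, -0.78] twist [[0.001, 0.034, 0.001], [0.001, -3.108, -0.002]]
```

```bash
python3 -m handwheel '[{"delta_pos":[0,-4,0],"twist":[0,0,0],"jaw":0.1},{"delta_pos":[0,-8,0],"twist":[0,0,0],"jaw":0.1},{"delta_pos":[2,-11.6,-0.3],"twist":[0,0.034,0],"jaw":0.1},{"delta_pos":[6,-11.6,-0.78],"twist":[0,0.034,0],"jaw":0.1},{"delta_pos":[10,-11.6,-0.78],"twist":[0,0.034,0],"jaw":0.1},{"delta_pos":[13,-11.6,-0.78],"twist":[0,0.034,0],"jaw":0.1},{"delta_pos":[16,-11.6,-0.78],"twist":[0,0.034,0],"jaw":0.1},{"delta_pos":[18,-11.6,-0.78],"twist":[0,0.034,0],"jaw":0.1},{"delta_pos":[19,-11.6,-0.78],"twist":[0,0.034,0],"jaw":0.1},{"delta_pos":[19,-11.6,-0.78],"twist":[0,0.034,0],"jaw":0.1}]'
python3 - <<'E'
from g import *
from h import *
p=head(60+25+153); go([*p,122],11.6)
c=snap(['top','scene'],'2')
crop(c['top'],(250,100,390,205),'pics/b1.png');crop(c['scene'],(170,110,290,200),'pics/b2.png')
E
```

```text
time_s: 3.53
eef_pos: [635.7, -290.7, 119.9]
ee_rot: [0.704, -0.703, -0.072, 0.072]
force: [-1.2, 0.3, -0.9]
grip_width: 0.318
t 3.53 tcp [ 635.7 -290.7  119.9] jawdir 11.7 F [-1.2  0.3 -0.9] grip 0.318 q [-0.6   0.79  1.02  0.    1.33 -0.8 ]
delta_cm [-0.12, -0.21, -0.13] twist [[-0.001, 0.001, -0.0], [-0.0, -3.14, 0.001]]
```

View pics/b1.png

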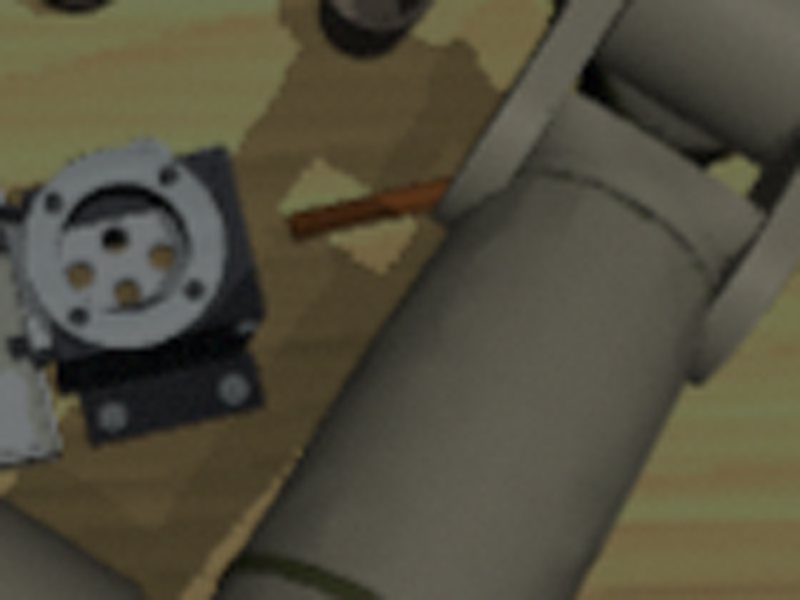

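View pics/b2.png

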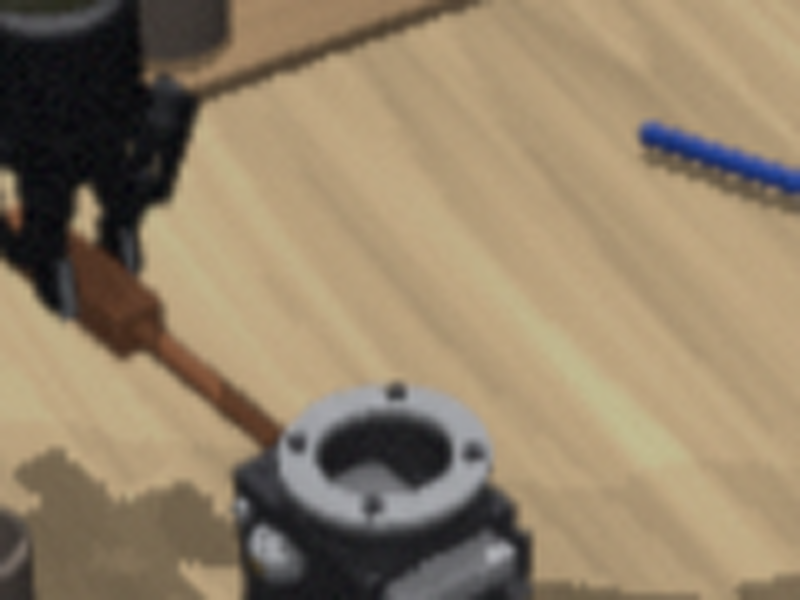

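```bash
cat > nose.py <<'E'
import sys
from h import *
from g import *
def nose(tag,zc,bt,bs):
    for nm,b in(('top',bt),('scene',bs)):
        if b is None: continue
        c=load(nm+tag);W=cloud(c);u0,v0,u1,v1=b
        im=c['frame'][v0:v1,u0:u1].astype(int); m=im[...,0]>im[...,2]*2.0
        n,l,s,_=cv2.connectedComponentsWithStats(m.astype(np.uint8)); k=1+np.argmax(s[1:,4]); v,u=np.nonzero(l==k); uv=np.c_[u+u0,v+v0]
        P=plane(c,uv,zc)[:,:2]; mm=P.mean(0); d=np.linalg.svd(P-mm)[2][0]; d=-d if d@A>0 else d
        t=(P-mm)@d; tip=mm+d*t.max()
        D=W[uv[:,1],uv[:,0]]
        hx=(D[:,:2]-HO)@A; 
        print(nm,len(uv),'yaw %.1f'%np.degrees(np.arctan2(d[1],d[0])),'tip',tip.round(1),'head',np.round(tohead(tip),1),'len',np.ptp(t).round(1),'depthz',[(int(a),round(float(np.nanmedian(D[(hx>=a)&(hx<a+25),2])),1)) for a in range(-300,300,25) if ((hx>=a)&(hx<a+25)).sum()>5])
E
python3 -c "
from nose import *
nose('2',131,(295,125,328,145),None)
nose('2',131,None,(195,155,216,180))"
```

```text
top 130 yaw 103.3 tip [ 603.  -138.7] head [81.3 -0.4] len 77.4 depthz [(75, 133.1), (100, 134.3), (125, 135.0), (150, 131.9)]
scene 54 yaw 100.8 tip [ 605.  -144.9] head [87.8  0.4] len 86.3 depthz [(75, 134.6), (100, 134.5), (125, 134.9), (150, 134.2)]
```

```bash
python3 -m handwheel '[{"delta_pos":[-0.05,-0.25,0.2],"twist":[0,0,0],"jaw":0.1},{"delta_pos":[-0.05,-0.25,0.9],"twist":[0,0,0],"jaw":0.1},{"delta_pos":[-0.05,-0.25,1.6],"twist":[0,0,0],"jaw":0.1},{"delta_pos":[-0.05,-0.25,2.2],"twist":[0,0,0],"jaw":0.1},{"delta_pos":[-0.05,-0.25,2.7],"twist":[0,0,0],"jaw":0.1},{"delta_pos":[-0.05,-0.25,3.2],"twist":[0,0,0],"jaw":0.1},{"delta_pos":[-0.05,-0.25,3.7],"twist":[0,0,0],"jaw":0.1},{"delta_pos":[-0.05,-0.25,4.2],"twist":[0,0,0],"jaw":0.1},{"delta_pos":[-0.05,-0.25,4.7],"twist":[0,0,0],"jaw":0.1},{"delta_pos":[-0.05,-0.25,5.2],"twist":[0,0,0],"jaw":0.1}]'
python3 - <<'E'
from g import *
go([*head(123),122.5],11.6)
print(tohead(st()[0]['eef_pos']))
E
```

```text
time_s: 4.47
eef_pos: [623.7, -242.9, 124.1]
ee_rot: [-0.702, 0.705, 0.072, -0.07]
force: [1.9, -9.1, 0.4]
grip_width: 0.313
t 4.47 tcp [ 623.7 -242.9  124.1] jawdir 11.5 F [ 1.9 -9.1  0.4] grip 0.313 q [-0.54  0.72  1.15 -0.    1.27 -0.75]
delta_cm [0.09, 0.13, 6.46] twist [[0.005, -0.001, 0.001], [-0.002, 3.14, 0.008]]
(np.float64(187.55329983058022), np.float64(-1.001879854413066))
```

```bash
python3 -m handwheel '[{"delta_pos":[0,0.1,0.6],"twist":[0,0,0],"jaw":0.1},{"delta_pos":[0.05,0.1,1.2],"twist":[0,0,0],"jaw":0.1},{"delta_pos":[0.05,0.1,1.8],"twist":[0,0,0],"jaw":0.1},{"delta_pos":[0.05,0.1,2.4],"twist":[0,0,0],"jaw":0.1},{"delta_pos":[0.05,0.1,3.0],"twist":[0,0,0],"jaw":0.1},{"delta_pos":[0.05,0.1,3.6],"twist":[0,0,0],"jaw":0.1},{"delta_pos":[0.05,0.1,4.2],"twist":[0,0,0],"jaw":0.1},{"delta_pos":[0.05,0.1,4.8],"twist":[0,0,0],"jaw":0.1},{"delta_pos":[0.05,0.1,5.2],"twist":[0,0,0],"jaw":0.1},{"delta_pos":[0.05,0.1,5.2],"twist":[0,0,0],"jaw":0.1}]'
python3 - <<'E'
from g import *
from h import *
go([*head(108),122.5],11.6)
print(tohead(st()[0]['eef_pos']))
c=snap(['top','scene'],'3')
crop(c['top'],(190,110,330,215),'pics/c1.png');crop(c['scene'],(170,130,310,270),'pics/c2.png')
E
```

```text
time_s: 5.3
eef_pos: [613.4, -188.8, 122.2]
ee_rot: [0.704, -0.703, -0.071, 0.072]
force: [-0.3, 0.5, -0.9]
grip_width: 0.312
t 5.30 tcp [ 613.4 -188.8  122.2] jawdir 11.6 F [-0.3  0.5 -0.9] grip 0.312 q [-0.48  0.66  1.25  0.    1.23 -0.68]
delta_cm [0.03, -0.03, 2.45] twist [[-0.001, 0.0, -0.0], [-0.001, -3.141, 0.001]]
(np.float64(132.4559113355442), np.float64(-0.2593435956348564))
```

View pics/c2.png

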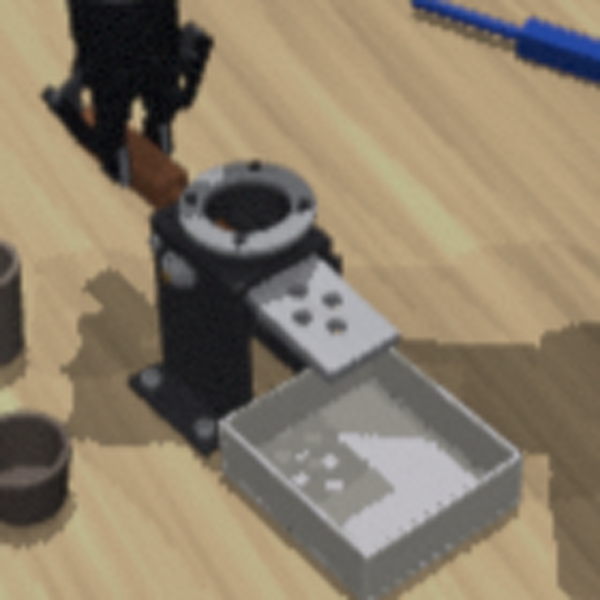

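View pics/c1.png

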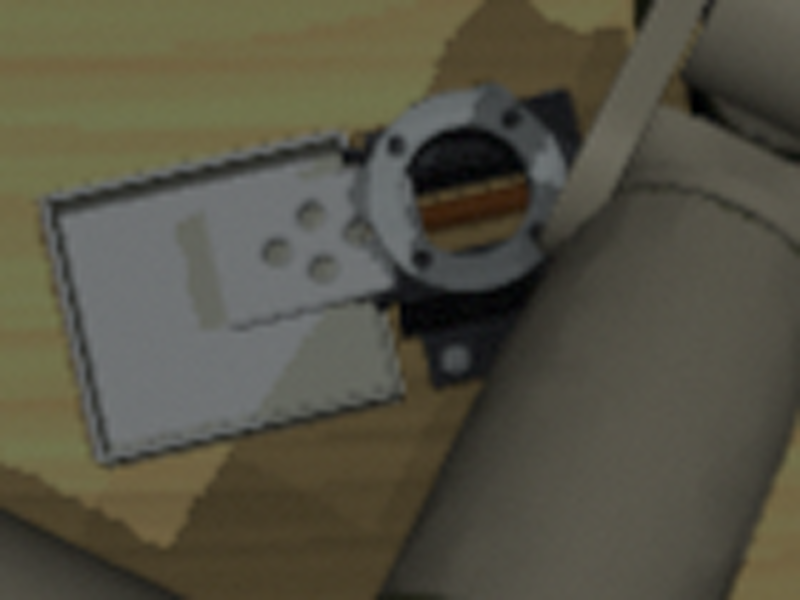

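```bash
python3 -m handwheel '[{"delta_pos":[0.03,0,0.4],"twist":[0,0,0],"jaw":0.1},{"delta_pos":[0.03,0,0.8],"twist":[0,0,0],"jaw":0.1},{"delta_pos":[0.03,0,1.1],"twist":[0,0,0],"jaw":0.1},{"delta_pos":[0.03,0,1.4],"twist":[0,0,0],"jaw":0.1},{"delta_pos":[0.03,0,1.7],"twist":[0,0,0],"jaw":0.1},{"delta_pos":[0.03,0,2.0],"twist":[0,0,0],"jaw":0.1},{"delta_pos":[0.03,0,2.2],"twist":[0,0,0],"jaw":0.1},{"delta_pos":[0.03,0,2.2],"twist":[0,0,0],"jaw":0.1},{"delta_pos":[0.03,0,2.2],"twist":[0,0,0],"jaw":0.1},{"delta_pos":[0.03,0,2.2],"twist":[0,0,0],"jaw":0.1}]'
python3 - <<'E'
from g import *
from h import *
go([*head(238),122.5],11.6)
print(tohead(st()[0]['eef_pos']))
c=snap(['scene'],'4')
crop(c['scene'],(170,130,310,270),'pics/d2.png')
E
```

```text
time_s: 6.23
eef_pos: [609.4, -168.4, 122.3]
ee_rot: [0.704, -0.703, -0.071, 0.071]
force: [0.0, 0.4, -1.0]
grip_width: 0.312
t 6.23 tcp [ 609.4 -168.4  122.3] jawdir 11.6 F [ 0.   0.4 -1. ] grip 0.312 q [-0.45  0.64  1.29  0.    1.21 -0.66]
delta_cm [0.01, -0.02, -12.63] twist [[-0.0, -0.0, -0.0], [0.0, 3.141, -0.0]]
(np.float64(111.72250221214036), np.float64(-0.04287102164670884))
```

View pics/d2.png

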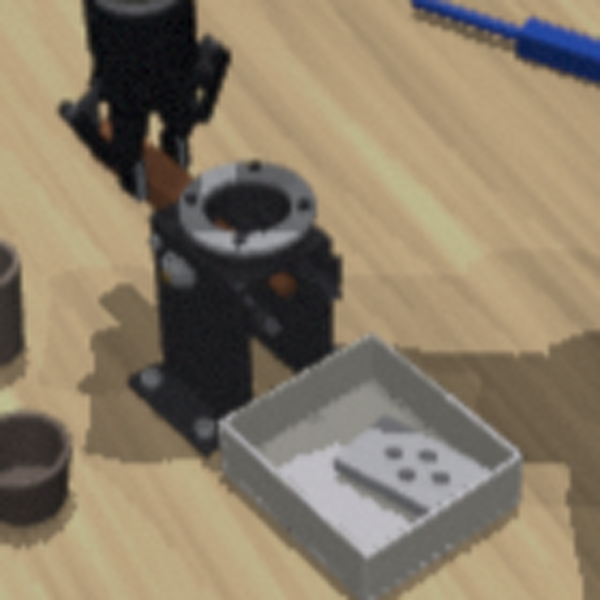

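```bash
python3 -m handwheel '[{"delta_pos":[0,0,-2.5],"twist":[0,0,0],"jaw":0.1},{"delta_pos":[0,0,-6],"twist":[0,0,0],"jaw":0.1},{"delta_pos":[0,0,-9.5],"twist":[0,0,0],"jaw":0.1},{"delta_pos":[0,0,-12.5],"twist":[0,0,0],"jaw":0.1},{"delta_pos":[-1,0,-13.5],"twist":[0,0,0],"jaw":0.1},{"delta_pos":[-4.5,0,-13.5],"twist":[0,0,0],"jaw":0.1},{"delta_pos":[-8,0,-13.5],"twist":[0,0,0],"jaw":0.1},{"delta_pos":[-11.5,0,-13.5],"twist":[0,0,0],"jaw":0.1},{"delta_pos":[-14.8,0,-13],"twist":[0,0,0],"jaw":0.1},{"delta_pos":[-15,0,-11],"twist":[0,0,0],"jaw":0.1}]'
python3 - <<'E'
from g import *
from h import *
go([420,20,40],11.6)
c=load('scene4'); 
# nose tip seen in mouth
im=c['frame'].astype(int); m=np.zeros(im.shape[:2],bool); m[188:202,225:245]=True; m&=im[...,0]>im[...,2]*1.6
v,u=np.nonzero(m); print(len(u),u.mean(),v.mean()); print(np.nanmedian(cloud(c)[m],0), [tohead(np.nanmedian(cloud(c)[m],0))])
print(proj(c,[[*head(-41),131.]]))
E
```

```text
time_s: 7.12
eef_pos: [480.3, -308.5, 122.3]
ee_rot: [-0.704, 0.704, 0.069, -0.07]
force: [0.3, 0.7, 0.4]
grip_width: 0.315
t 7.12 tcp [ 480.3 -308.5  122.3] jawdir 11.3 F [0.3 0.7 0.4] grip 0.315 q [-0.78  0.52  1.5  -0.    1.13 -0.97]
delta_cm [0.54, 8.22, 33.4] twist [[0.0, -0.005, -0.001], [0.002, 3.136, 0.0]]
25 235.68 195.76
[579.76151959 -19.88243386 135.16562797] [(np.float64(-39.77409820852277), np.float64(0.7750426266874523))]
[[236.04561955 196.84107126]]
```

```bash
python3 -m handwheel '[{"delta_pos":[0.2,0,3],"twist":[0,0,0],"jaw":0.1},{"delta_pos":[0.5,0,7],"twist":[0,0,0],"jaw":0.1},{"delta_pos":[0.5,0,11],"twist":[0,0,0],"jaw":0.1},{"delta_pos":[0.5,1,15],"twist":[0,0,0],"jaw":0.1},{"delta_pos":[0.5,3,19],"twist":[0,0,0],"jaw":0.1},{"delta_pos":[0.5,5,23],"twist":[0,0,0],"jaw":0.1},{"delta_pos":[0.5,7,27],"twist":[0,0,0],"jaw":0.1},{"delta_pos":[0.5,8.2,30.5],"twist":[0,0,0],"jaw":0.1},{"delta_pos":[0.5,8.2,33],"twist":[0,0,0],"jaw":0.1},{"delta_pos":[0.5,8.2,33.4],"twist":[0,0,0],"jaw":0.1}]'
python3 - <<'E'
from g import *
go([420,20,6],11.6)
E
```

```text
time_s: 7.95
eef_pos: [419.9, 25.7, 39.5]
ee_rot: [0.704, -0.703, -0.071, 0.074]
force: [-0.4, -0.4, -1.0]
grip_width: 0.314
t 7.95 tcp [419.9  25.7  39.5] jawdir 11.8 F [-0.4 -0.4 -1. ] grip 0.314 q [-0.22  0.37  2.01  0.    0.76 -0.43]
delta_cm [-0.1, 3.35, -0.57] twist [[-0.002, 0.003, -0.003], [-0.005, -3.138, 0.003]]
```

```bash
python3 -m handwheel '[{"delta_pos":[0,1.2,0],"twist":[0,0,0],"jaw":0.1},{"delta_pos":[0,2.2,0],"twist":[0,0,0],"jaw":0.1},{"delta_pos":[0,2.9,0],"twist":[0,0,0],"jaw":0.1},{"delta_pos":[0,3.3,0],"twist":[0,0,0],"jaw":0.1},{"delta_pos":[0,3.35,0],"twist":[0,0,0],"jaw":0.1},{"delta_pos":[0,3.35,0],"twist":[0,0,0],"jaw":0.7},{"delta_pos":[0,3.35,0],"twist":[0,0,0],"jaw":0.7},{"delta_pos":[0,3.35,0],"twist":[0,0,0],"jaw":0.7},{"delta_pos":[0,3.35,0],"twist":[0,0,0],"jaw":0.7},{"delta_pos":[0,0.5,0],"twist":[0,0,0],"jaw":0.7}]'
python3 - <<'E'
from g import *
go([536.8,345,60],0)
E
```

```text
time_s: 8.78
eef_pos: [420.2, 22.3, 32.7]
ee_rot: [0.704, -0.703, -0.069, 0.074]
force: [0.4, -0.0, -0.5]
grip_width: 0.699
t 8.78 tcp [420.2  22.3  32.7] jawdir 11.6 F [ 0.4 -0.  -0.5] grip 0.699 q [-0.23  0.39  2.01  0.    0.75 -0.43]
delta_cm [17.87, -2.75, 29.29] twist [[-0.002, 0.202, -0.007], [-0.01, -2.94, 0.003]]
```

```bash
python3 -m handwheel '[{"delta_pos":[0,-4,0],"twist":[0,0,0],"jaw":0.7},{"delta_pos":[1,-7,2],"twist":[0,0,0],"jaw":1},{"delta_pos":[4,-8,5],"twist":[0,0.05,0],"jaw":1},{"delta_pos":[6,-8,9],"twist":[0,0.1,0],"jaw":1},{"delta_pos":[8,-8,12.5],"twist":[0,0.15,0],"jaw":1},{"delta_pos":[10,-8,16],"twist":[0,0.202,0],"jaw":1},{"delta_pos":[12,-8,19.5],"twist":[0,0.202,0],"jaw":1},{"delta_pos":[14,-7,23],"twist":[0,0.202,0],"jaw":1},{"delta_pos":[16,-5,26.5],"twist":[0,0.202,0],"jaw":1},{"delta_pos":[17.9,-2.75,29.3],"twist":[0,0.202,0],"jaw":1}]' 60
python3 - <<'E'
from g import *
from h import *
go([537,345.5,11],0)
c=snap(['top','scene'],'5')
crop(c['scene'],(250,220,390,325),'pics/e2.png')
crop(c['top'],(110,130,330,295),'pics/e1.png')
E
```

```text
time_s: 9.62
eef_pos: [538.7, 345.5, 65.0]
ee_rot: [0.708, -0.707, -0.001, -0.001]
force: [1.1, -0.4, 0.2]
grip_width: 1.003
t 9.62 tcp [538.7 345.5  65. ] jawdir 0.1 F [ 1.1 -0.4  0.2] grip 1.003 q [0.39 0.72 1.31 0.   1.11 0.39]
delta_cm [-0.18, 5.4, -0.0] twist [[-0.001, 0.001, 0.003], [0.004, -3.141, 0.002]]
```

View pics/e2.png

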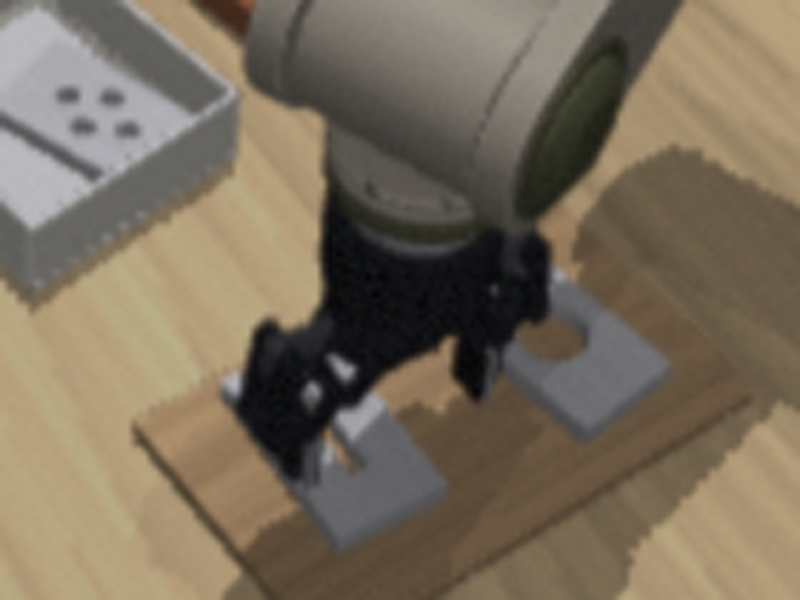

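View pics/e1.png

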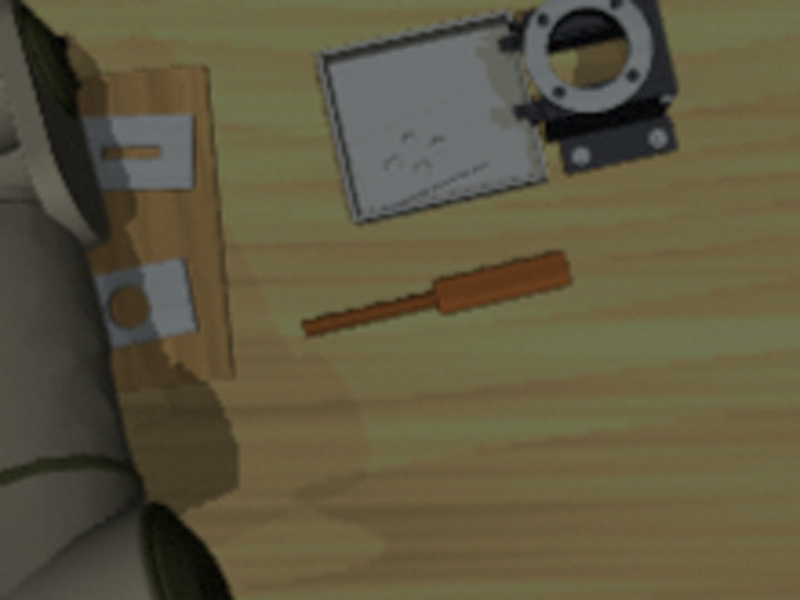

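```bash
python3 -m handwheel '[{"delta_pos":[-0.15,2,0],"twist":[0,0,0],"jaw":1},{"delta_pos":[-0.15,4,0],"twist":[0,0,0],"jaw":1},{"delta_pos":[-0.15,5.3,0],"twist":[0,0,0],"jaw":1},{"delta_pos":[-0.15,5.75,0],"twist":[0,0,0],"jaw":1},{"delta_pos":[-0.15,5.75,0],"twist":[0,0,0],"jaw":1},{"delta_pos":[-0.15,5.75,0],"twist":[0,0,0],"jaw":0.8},{"delta_pos":[-0.15,5.75,0],"twist":[0,0,0],"jaw":0.75},{"delta_pos":[-0.15,5.75,0],"twist":[0,0,0],"jaw":0.75},{"delta_pos":[-0.15,5.75,0],"twist":[0,0,0],"jaw":0.75},{"delta_pos":[-0.15,5.75,0],"twist":[0,0,0],"jaw":0.75}]' 40
python3 - <<'E'
from g import *
from h import *
go([537,345.5,6],0)
c=snap(['scene'],'6')
crop(c['scene'],(260,235,360,310),'pics/f2.png')
E
```

```text
time_s: 10.55
eef_pos: [536.8, 342.8, 7.3]
ee_rot: [0.707, -0.707, -0.0, -0.0]
force: [0.8, 0.4, 0.1]
grip_width: 0.754
t 10.55 tcp [536.8 342.8   7.3] jawdir 0.0 F [0.8 0.4 0.1] grip 0.754 q [0.38 0.79 1.35 0.   1.   0.38]
delta_cm [0.02, 0.13, 0.27] twist [[-0.0, 0.0, 0.001], [0.001, -3.142, 0.0]]
```

View pics/f2.png

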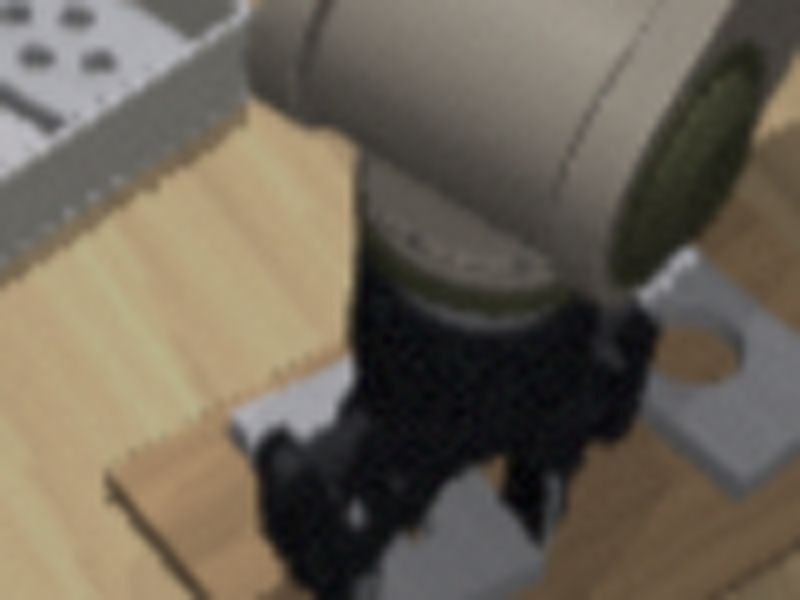

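```bash
python3 -m handwheel '[{"delta_pos":[0,0.1,0.27],"twist":[0,0,0],"jaw":0.75},{"delta_pos":[0,0.2,0.27],"twist":[0,0,0],"jaw":0.75},{"delta_pos":[0,0.2,0.27],"twist":[0,0,0],"jaw":0.5},{"delta_pos":[0,0.2,0.27],"twist":[0,0,0],"jaw":0.5},{"delta_pos":[0,0.2,0.27],"twist":[0,0,0],"jaw":0.5},{"delta_pos":[0,0.2,0.27],"twist":[0,0,0],"jaw":0.5},{"delta_pos":[0,0.2,0.27],"twist":[0,0,0],"jaw":0.5},{"delta_pos":[0,0.2,0.27],"twist":[0,0,0],"jaw":0.5},{"delta_pos":[0,0.2,0.27],"twist":[0,0,0],"jaw":0.5},{"delta_pos":[0,0.2,0.27],"twist":[0,0,0],"jaw":0.5}]' 60
python3 - <<'E'
from g import *
go([537,345.5,6],0)
E
```

```text
time_s: 11.43
eef_pos: [537.6, 346.0, 7.4]
ee_rot: [0.707, -0.707, -0.001, -0.001]
force: [-3.5, -2.0, 17.8]
grip_width: 0.682
t 11.43 tcp [537.6 346.    7.4] jawdir 0.0 F [-3.5 -2.  17.8] grip 0.682 q [ 0.39  0.79  1.34 -0.    1.    0.39]
delta_cm [-0.06, 0.14, -0.05] twist [[-0.001, 0.0, 0.003], [0.004, -3.141, 0.002]]
```

```bash
python3 - <<'E'
from g import *
p=head(-150); go([*p,135],11.6)
E
python3 -m handwheel '[{"delta_pos":[0,-1.0,0],"twist":[0,0,0],"jaw":0.5},{"delta_pos":[0,-3,0],"twist":[0,0,0],"jaw":0.5},{"delta_pos":[0,-6,0],"twist":[0,0,0],"jaw":0.5},{"delta_pos":[0,-9.5,-0.5],"twist":[0,0,0],"jaw":0.5},{"delta_pos":[0,-12.7,-2.5],"twist":[0,-0.03,0],"jaw":0.5},{"delta_pos":[0.3,-12.9,-6],"twist":[0,-0.08,0],"jaw":0.5},{"delta_pos":[0.7,-12.9,-9.5],"twist":[0,-0.13,0],"jaw":0.5},{"delta_pos":[1.1,-12.9,-13],"twist":[0,-0.17,0],"jaw":0.5},{"delta_pos":[1.5,-12.9,-16.5],"twist":[0,-0.2,0],"jaw":0.5},{"delta_pos":[1.9,-12.9,-20],"twist":[0,-0.202,0],"jaw":0.5}]'
python3 - <<'E'
from g import *
p=head(-150); go([*p,133],11.6)
E
```

```text
t 11.43 tcp [537.6 346.    7.4] jawdir 0.0 F [-3.5 -2.  17.8] grip 0.682 q [ 0.39  0.79  1.34 -0.    1.    0.39]
delta_cm [1.95, -12.78, -25.79] twist [[-0.001, -0.202, 0.003], [-0.004, 2.939, -0.001]]
time_s: 12.27
eef_pos: [555.2, 144.0, 133.9]
ee_rot: [0.703, -0.703, -0.072, 0.072]
force: [0.0, 0.3, -1.4]
grip_width: 0.686
t 12.27 tcp [555.2 144.  133.9] jawdir 11.7 F [ 0.   0.3 -1.4] grip 0.686 q [ 0.05  0.51  1.48  0.    1.16 -0.15]
delta_cm [-0.98, 0.08, -5.52] twist [[-0.0, 0.002, -0.001], [-0.001, -3.14, 0.0]]
```

```bash
python3 -m handwheel '[{"delta_pos":[-0.5,0,-2],"twist":[0,0,0],"jaw":0.5},{"delta_pos":[-0.98,0,-4],"twist":[0,0,0],"jaw":0.5},{"delta_pos":[-0.98,0,-5.2],"twist":[0,0,0],"jaw":0.5},{"delta_pos":[-0.98,0,-5.5],"twist":[0,0,0],"jaw":0.5},{"delta_pos":[-0.98,0,-5.5],"twist":[0,0,0],"jaw":0.5},{"delta_pos":[-0.98,0,-5.5],"twist":[0,0,0],"jaw":0.5},{"delta_pos":[-0.98,0,-5.5],"twist":[0,0,0],"jaw":0.5},{"delta_pos":[-0.98,0,-5.5],"twist":[0,0,0],"jaw":0.5},{"delta_pos":[-0.98,0,-5.5],"twist":[0,0,0],"jaw":0.5},{"delta_pos":[-0.98,0,-5.5],"twist":[0,0,0],"jaw":0.5}]'
python3 - <<'E'
from g import *
from h import *
go([*head(-106.7),121.5],11.6)
print(tohead(st()[0]['eef_pos']))
c=snap(['top','scene'],'7')
crop(c['scene'],(190,150,300,235),'pics/g2.png')
crop(c['top'],(190,100,310,190),'pics/g1.png')
E
```

```text
time_s: 13.1
eef_pos: [557.0, 90.0, 133.8]
ee_rot: [0.703, -0.703, -0.072, 0.072]
force: [-0.3, 0.4, -1.8]
grip_width: 0.675
t 13.10 tcp [557.   90.  133.8] jawdir 11.6 F [-0.3  0.4 -1.8] grip 0.675 q [-0.05  0.49  1.51  0.    1.15 -0.25]
delta_cm [-0.06, 1.23, -4.53] twist [[-0.0, 0.0, -0.0], [-0.0, -3.141, 0.0]]
(np.float64(-152.0298756843506), np.float64(0.5527891251825701))
```

View pics/g2.png

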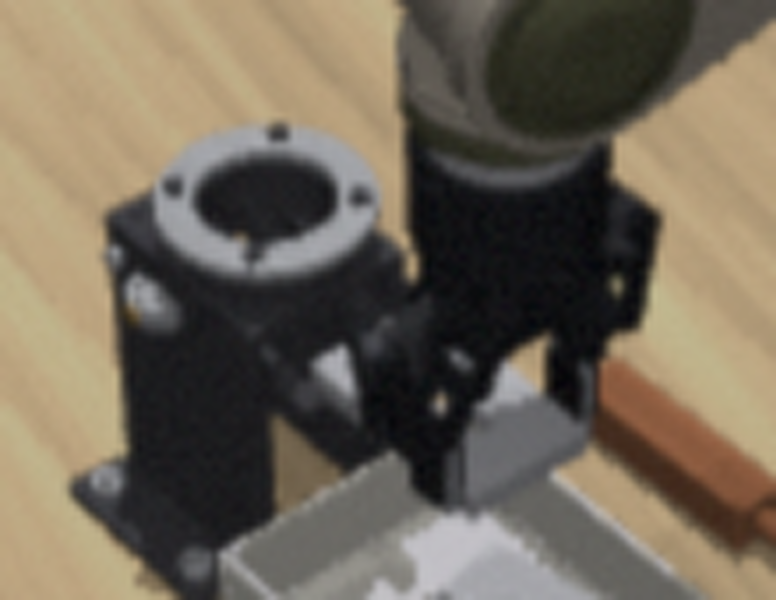

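View pics/g1.png

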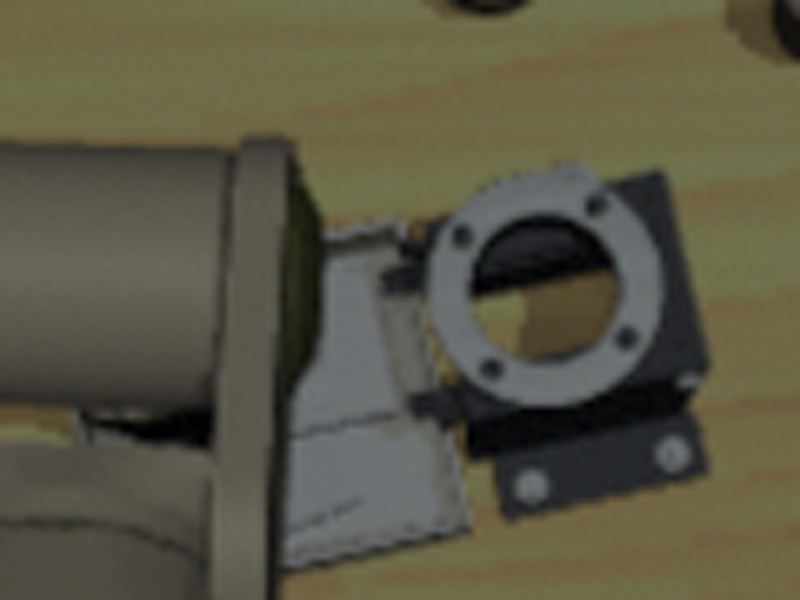

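Run:
```python
from h import *
from g import *
c=load('top7'); b=(215,115,275,165);s=13
im=c['frame'][:,:,::-1].astype(float)
u0,v0,u1,v1=b
big=cv2.resize(c['frame'][v0:v1,u0:u1,::-1],None,fx=s,fy=s,interpolation=cv2.INTER_CUBIC).astype(float)
big=np.clip((big-20)*2.2,0,255).astype(np.uint8)
raw=big.copy()
def ln(P,col):
    q=(proj(c,P)+.5-[u0,v0])*s
    cv2.polylines(big,[q.astype(int)],True,col,1,cv2.LINE_AA)
tx,ty=tohead(st()[0]['eef_pos'])
cx=tx+33.7; zt=133.8+16.6
ln([[*head(cx+a,ty+e),zt] for a,e in((-50,-30),(50,-30),(50,30),(-50,30))],(0,0,255))
ln([[*head(a,e),152] for a,e in((-40,-41),(60,-41),(60,41),(-40,41))],(0,255,255))
ln([[*head(a,e),125] for a,e in((-52,-31.2),(-40,-31.2),(-40,-21),(-52,-21))],(0,255,0))
ln([[*head(a,e),125] for a,e in((-52,31.2),(-40,31.2),(-40,21),(-52,21))],(0,255,0))
cv2.imwrite('pics/g3.png',big[:600,:790]);
W=cloud(c); m=np.zeros(W.shape[:2],bool);m[v0:v1,u0:u1]=1;m&=(W[...,2]>138)&(W[...,2]<160)
P=W[m]; hx=(P[:,:2]-HO)@A; hy=(P[:,:2]-HO)@B; k=(hx<-58)&(abs(hy)<45); print(k.sum(), hx[k].max(),hx[k].min(),hy[k].min(),hy[k].max(),np.median(P[k,2]))
c=load('scene7');W=cloud(c); m=(W[...,2]>135)&(W[...,2]<160); P=W[m];col=c['frame'][m].astype(int); hx=(P[:,:2]-HO)@A; hy=(P[:,:2]-HO)@B; k=(hx<-58)&(hx>-175)&(abs(hy)<45)&(col.mean(1)>90);print(k.sum(), hx[k].max(),hx[k].min(),hy[k].min(),hy[k].max(),np.median(P[k,2]))
```

```text
246 -67.1675723339071 -109.31129058618671 -30.421927972335588 30.378618554728767 150.18617077528097
221 -67.71829580525487 -170.08534281651652 -31.19020336018991 34.51775314125336 151.29686409832675
```

View pics/g3.png

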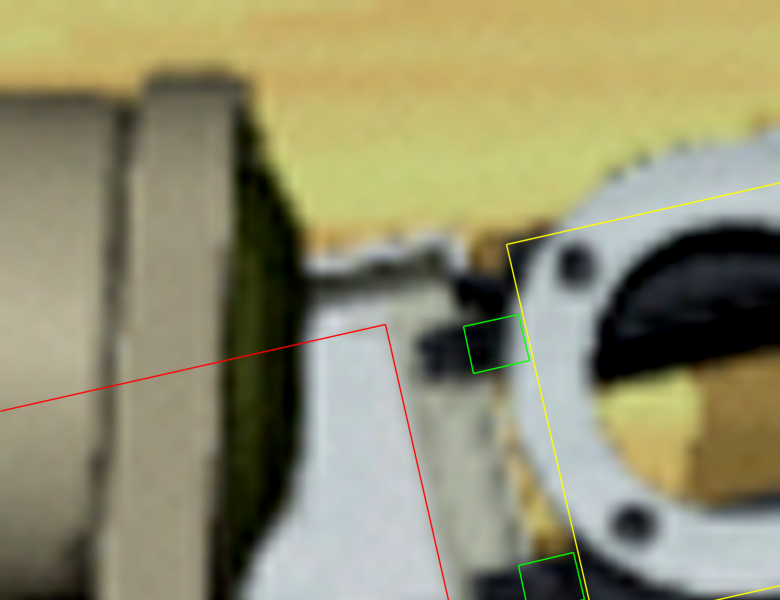

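Run:
```python
from h import *
from g import *
for n in('top0','scene0','top5'):
    c=load(n);W=cloud(c); hx=(W[...,:2]-HO)@A; hy=(W[...,:2]-HO)@B
    print(n)
    for z0 in(100,112,120,128,136,144,152,160):
        m=(W[...,2]>z0)&(W[...,2]<z0+8)&(hx<-30)&(hx>-80)&(abs(hy)<60)
        if m.sum(): print(z0,m.sum(),'hx pct',np.percentile(hx[m],[0,5,20,50]).round(1),'hy at hx<-42',np.sort(hy[m&(hx<-42)]).round(0)[::max(1,m.sum()//14)])
```

```text
top0
100 1 hx pct [-37.9 -37.9 -37.9 -37.9] hy at hx<-42 []
112 9 hx pct [-62.1 -61.8 -60.7 -57.6] hy at hx<-42 [-32. -24. -22.  22.  22.  27.  29.]
120 34 hx pct [-61.8 -60.9 -58.7 -54.3] hy at hx<-42 [-39. -32. -31. -29. -28. -27. -26. -24. -22.  23.  24.  25.  28.  30.
  31.  32.]
128 32 hx pct [-53.3 -50.9 -49.6 -46.5] hy at hx<-42 [-38. -31. -29. -27. -23. -18. -13.  -1.   2.  17.  22.  26.  27.  32.
  35.]
136 52 hx pct [-51.5 -50.9 -49.6 -46.8] hy at hx<-42 [-40. -34. -25. -21. -16. -13. -10.  -7.  -1.   7.  12.  19.  25.  35.
  37.]
144 24 hx pct [-51.1 -50.2 -45.1 -37.9] hy at hx<-42 [-39. -38. -36. -36. -35.  33.  34.]
152 16 hx pct [-40.4 -40.3 -39.7 -37.2] hy at hx<-42 []
scene0
100 12 hx pct [-42.7 -42.4 -41.5 -39.3] hy at hx<-42 [32. 39.]
112 10 hx pct [-61.3 -57.9 -53.5 -43.8] hy at hx<-42 [-28. -24. -24.  29.  32.  40.]
120 61 hx pct [-64.1 -62.6 -59.  -52.5] hy at hx<-42 [-37. -33. -30. -23. -20.   4.  20.  22.  25.  28.  29.  31.  36.]
128 61 hx pct [-61.4 -54.  -52.5 -50.6] hy at hx<-42 [-40. -37. -28. -24. -20. -13.  -7.   1.  10.  15.  28.  37.]
136 115 hx pct [-
[... 188 characters left out ...]
1 -43.  -41.1 -37.8] hy at hx<-42 [-40.  -3.]
160 18 hx pct [-41.1 -41.1 -40.  -36.8] hy at hx<-42 []
top5
100 2 hx pct [-38.  -37.8 -37.4 -36.6] hy at hx<-42 []
112 7 hx pct [-62.1 -62.  -61.7 -60.3] hy at hx<-42 [-32. -27. -24.  21.  22.  28.]
120 60 hx pct [-61.2 -59.8 -56.6 -50.4] hy at hx<-42 [-39. -31. -29. -27. -25. -23. -22.  21.  24.  26.  27.  29.  30.  35.]
128 7 hx pct [-55.5 -54.2 -50.3 -45.5] hy at hx<-42 [-38. -32.  23.  32.  33.]
136 14 hx pct [-51.6 -51.3 -50.7 -44.9] hy at hx<-42 [-40. -38. -37. -37. -36. -35. -34.  36.  36.  37.]
144 25 hx pct [-50.6 -48.5 -43.8 -38.2] hy at hx<-42 [-36. -35.  33.  33.  34.  36.  37.]
152 15 hx pct [-40.4 -39.9 -39.1 -35.9] hy at hx<-42 []
```

```bash
python3 -m handwheel '[{"delta_pos":[-0.03,0.5,0],"twist":[0,0,0],"jaw":0.5},{"delta_pos":[-0.03,0.9,-0.5],"twist":[0,0,0],"jaw":0.5},{"delta_pos":[-0.03,0.9,-1.3],"twist":[0,0,0],"jaw":0.5},{"delta_pos":[-0.03,0.9,-2.1],"twist":[0,0,0],"jaw":0.5},{"delta_pos":[-0.03,0.9,-2.9],"twist":[0,0,0],"jaw":0.5},{"delta_pos":[-0.03,0.9,-3.6],"twist":[0,0,0],"jaw":0.5},{"delta_pos":[-0.03,0.9,-4.1],"twist":[0,0,0],"jaw":0.5},{"delta_pos":[-0.03,0.9,-4.4],"twist":[0,0,0],"jaw":0.5},{"delta_pos":[-0.03,0.9,-4.4],"twist":[0,0,0],"jaw":0.5},{"delta_pos":[-0.03,0.9,-4.4],"twist":[0,0,0],"jaw":0.5}]'
python3 - <<'E'
from g import *
from h import *
go([*head(-106.7),120.4],11.6)
print(tohead(st()[0]['eef_pos']),st()[0]['wrist_torque'])
c=snap(['scene'],'8')
crop(c['scene'],(200,160,280,220),'pics/i2.png')
E
```

```text
time_s: 14.03
eef_pos: [565.3, 46.2, 124.5]
ee_rot: [-0.703, 0.704, 0.071, -0.072]
force: [0.4, -0.4, -4.5]
grip_width: 0.68
t 14.03 tcp [565.3  46.2 124.5] jawdir 11.6 F [ 0.4 -0.4 -4.5] grip 0.680 q [-0.12  0.51  1.51 -0.    1.13 -0.33]
delta_cm [0.01, 0.41, -0.07] twist [[0.0, -0.001, -0.001], [0.001, 3.141, 0.0]]
(np.float64(-107.37655503663345), np.float64(-0.08889193157861994)) [ 0.27008393  0.08501342 -0.03492047]
```

View pics/i2.png

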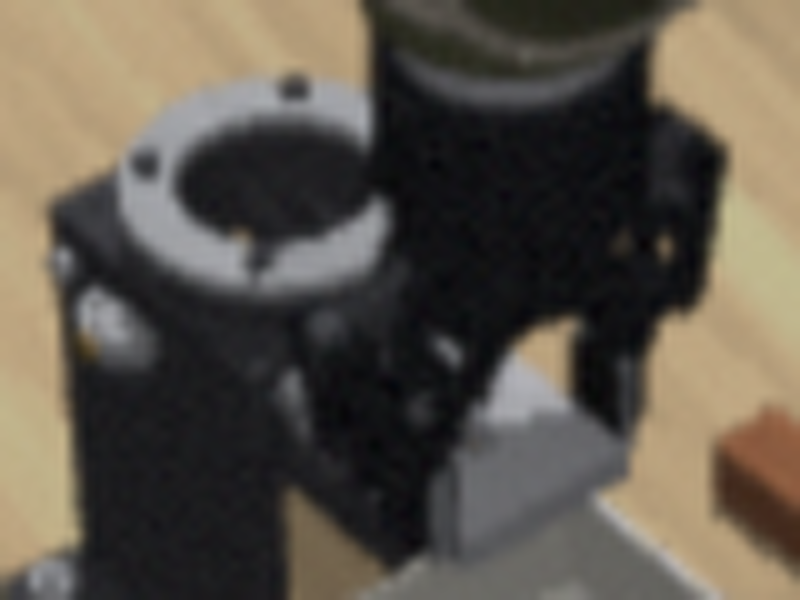

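```bash
python3 -m handwheel '[{"delta_pos":[0,0.1,0],"twist":[0,0,0],"jaw":0.5},{"delta_pos":[0,0.2,0],"twist":[0,0,0],"jaw":0.5},{"delta_pos":[0,0.3,0],"twist":[0,0,0],"jaw":0.5},{"delta_pos":[0,0.35,0],"twist":[0,0,0],"jaw":0.5},{"delta_pos":[0,0.35,0],"twist":[0,0,0],"jaw":0.5},{"delta_pos":[0,0.35,0],"twist":[0,0,0],"jaw":0.5},{"delta_pos":[0,0.35,0],"twist":[0,0,0],"jaw":0.5},{"delta_pos":[0,0.35,0],"twist":[0,0,0],"jaw":0.5},{"delta_pos":[0,0.35,0],"twist":[0,0,0],"jaw":0.5},{"delta_pos":[0,0.35,0],"twist":[0,0,0],"jaw":0.5}]'
python3 - <<'E'
from g import *
go([*head(-80.7),120.4],11.6)
print(tohead(st()[0]['eef_pos']),st()[0]['wrist_torque'])
E
```

```text
time_s: 14.92
eef_pos: [565.6, 46.4, 121.4]
ee_rot: [-0.703, 0.704, 0.071, -0.071]
force: [-0.0, -0.1, -2.5]
grip_width: 0.682
t 14.92 tcp [565.6  46.4 121.4] jawdir 11.6 F [-0.  -0.1 -2.5] grip 0.682 q [-0.12  0.51  1.51 -0.    1.12 -0.33]
delta_cm [-0.02, 0.1, -2.68] twist [[0.0, -0.0, 0.0], [-0.0, 3.141, 0.0]]
(np.float64(-107.51542146057055), np.float64(0.2029204086815386)) [ 0.02997826 -0.0313663   0.02379948]
```

```bash
python3 -m handwheel '[{"delta_pos":[-0.02,0.08,0],"twist":[0,0,0],"jaw":0.5},{"delta_pos":[-0.02,0.1,-0.2],"twist":[0,0,0],"jaw":0.5},{"delta_pos":[-0.02,0.1,-0.4],"twist":[0,0,0],"jaw":0.5},{"delta_pos":[-0.02,0.1,-0.6],"twist":[0,0,0],"jaw":0.5},{"delta_pos":[-0.02,0.1,-0.8],"twist":[0,0,0],"jaw":0.5},{"delta_pos":[-0.02,0.1,-1.0],"twist":[0,0,0],"jaw":0.5},{"delta_pos":[-0.02,0.1,-1.2],"twist":[0,0,0],"jaw":0.5},{"delta_pos":[-0.02,0.1,-1.3],"twist":[0,0,0],"jaw":0.5},{"delta_pos":[-0.02,0.1,-1.3],"twist":[0,0,0],"jaw":0.5},{"delta_pos":[-0.02,0.1,-1.3],"twist":[0,0,0],"jaw":0.5}]'
python3 - <<'E'
from g import *
go([*head(-80.7),120.4],11.6)
print(tohead(st()[0]['eef_pos']),st()[0]['wrist_torque'])
E
```

```text
time_s: 15.75
eef_pos: [568.1, 33.3, 120.4]
ee_rot: [-0.703, 0.704, 0.071, -0.071]
force: [0.3, -1.8, -0.3]
grip_width: 0.683
t 15.75 tcp [568.1  33.3 120.4] jawdir 11.6 F [ 0.3 -1.8 -0.3] grip 0.683 q [-0.15  0.51  1.51 -0.    1.12 -0.35]
delta_cm [-0.0, 0.0, -1.35] twist [[0.001, -0.001, 0.0], [-0.0, 3.141, 0.001]]
(np.float64(-94.18944015788259), np.float64(0.03906993769945321)) [-0.20689388 -0.02713676  0.04765957]
```

```bash
python3 -m handwheel '[{"delta_pos":[0,0,-0.2],"twist":[0,0,0],"jaw":0.5},{"delta_pos":[0,0,-0.4],"twist":[0,0,0],"jaw":0.5},{"delta_pos":[0,0,-0.6],"twist":[0,0,0],"jaw":0.5},{"delta_pos":[0,0,-0.8],"twist":[0,0,0],"jaw":0.5},{"delta_pos":[0,0,-1.0],"twist":[0,0,0],"jaw":0.5},{"delta_pos":[0,0,-1.2],"twist":[0,0,0],"jaw":0.5},{"delta_pos":[0,0,-1.35],"twist":[0,0,0],"jaw":0.5},{"delta_pos":[0,0,-1.35],"twist":[0,0,0],"jaw":0.5},{"delta_pos":[0,0,-1.35],"twist":[0,0,0],"jaw":0.5},{"delta_pos":[0,0,-1.35],"twist":[0,0,0],"jaw":0.5}]'
python3 - <<'E'
from g import *
from h import *
go([*head(-80.7),120.4],11.6)
print(tohead(st()[0]['eef_pos']),st()[0]['wrist_torque'])
c=snap(['scene'],'9')
crop(c['scene'],(200,160,280,220),'pics/j2.png')
E
```

```text
time_s: 16.58
eef_pos: [570.8, 20.0, 120.4]
ee_rot: [-0.703, 0.704, 0.071, -0.071]
force: [0.7, -2.1, 0.2]
grip_width: 0.683
t 16.58 tcp [570.8  20.  120.4] jawdir 11.6 F [ 0.7 -2.1  0.2] grip 0.683 q [-0.17  0.52  1.5  -0.    1.12 -0.37]
delta_cm [-0.0, -0.0, 0.0] twist [[0.001, -0.001, 0.0], [-0.0, 3.141, 0.001]]
(np.float64(-80.65890653281923), np.float64(0.0167345472670606)) [-0.20599364 -0.10733783 -0.03204088]
```

View pics/j2.png

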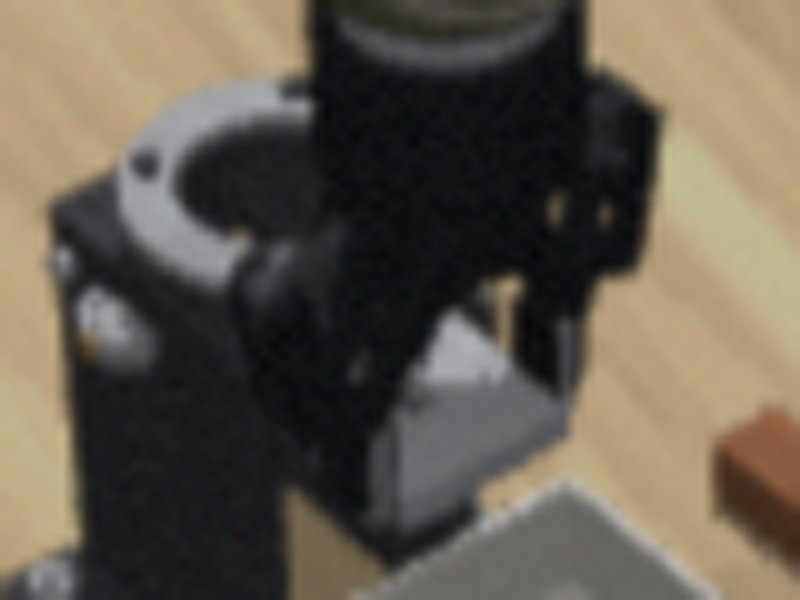

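```bash
python3 -m handwheel '[{"delta_pos":[0,0,0],"twist":[0,0,0],"jaw":0.72},{"delta_pos":[0,0,0],"twist":[0,0,0],"jaw":0.76},{"delta_pos":[0,0,0],"twist":[0,0,0],"jaw":0.82},{"delta_pos":[0,0,0],"twist":[0,0,0],"jaw":0.9},{"delta_pos":[0,0,0],"twist":[0,0,0],"jaw":0.95},{"delta_pos":[0,0,0],"twist":[0,0,0],"jaw":0.95},{"delta_pos":[0,-0.8,0.3],"twist":[0,0,0],"jaw":0.95},{"delta_pos":[0,-2.5,1],"twist":[0,0,0],"jaw":0.95},{"delta_pos":[0,-5,2],"twist":[0,0,0],"jaw":0.95},{"delta_pos":[0,-7,3],"twist":[0,0,0],"jaw":0.95}]'
python3 - <<'E'
from g import *
from h import *
go([420,24,60],11.6)
c=snap(['scene','top'],'10')
crop(c['scene'],(200,160,280,220),'pics/k2.png')
crop(c['top'],(180,100,320,205),'pics/k1.png')
E
```

```text
time_s: 17.47
eef_pos: [564.6, 50.2, 192.3]
ee_rot: [-0.703, 0.704, 0.071, -0.071]
force: [0.4, 0.3, 0.6]
grip_width: 0.949
t 17.47 tcp [564.6  50.2 192.3] jawdir 11.6 F [0.4 0.3 0.6] grip 0.949 q [-0.12  0.44  1.43  0.    1.28 -0.32]
delta_cm [-14.71, 13.22, 0.33] twist [[0.0, -0.001, 0.001], [-0.001, 3.141, 0.0]]
```

View pics/k2.png

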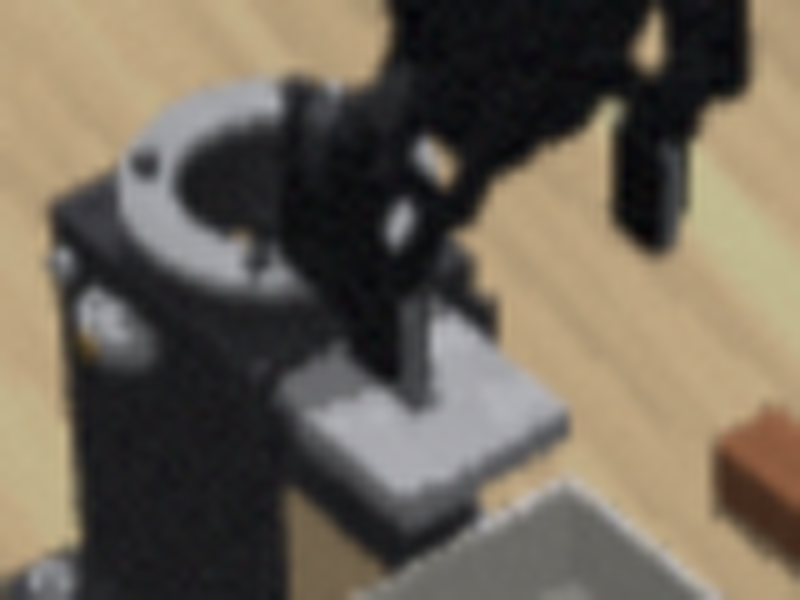

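View pics/k1.png

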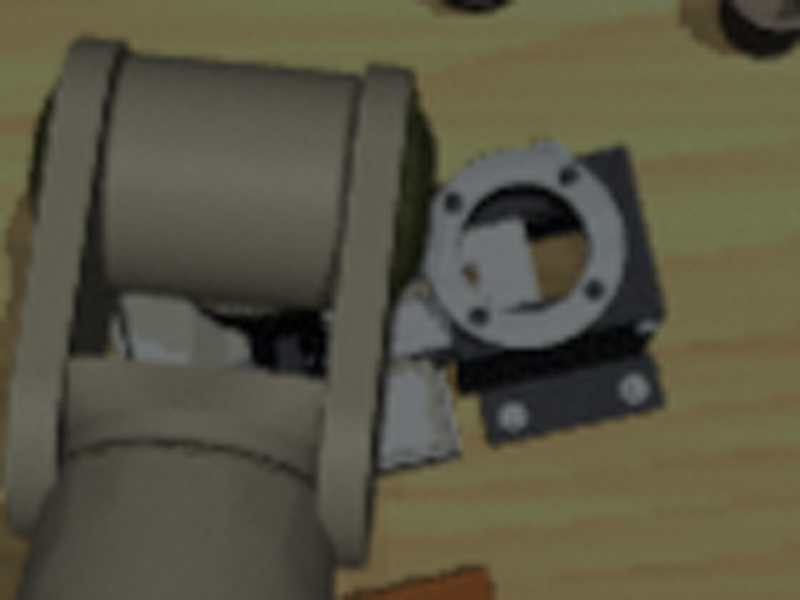

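Run:
```python
from nose import *
nose('5',14,(185,195,275,228),None)
c=load('scene5'); crop(c,(200,140,330,260),'pics/z.png')
```

```text
top 535 yaw 102.0 tip [391.3 173.2] head [-266.8 -145. ] len 220.2 depthz [(-275, 19.0), (-250, 19.3), (-225, 19.5), (-200, 18.9), (-175, 22.4), (-150, 27.4), (-125, 27.0), (-100, 27.4), (-75, 27.9), (-50, 27.5)]
```

```bash
python3 -m handwheel '[{"delta_pos":[-2,0,0.33],"twist":[0,0,0],"jaw":0.9},{"delta_pos":[-6,1,0.33],"twist":[0,0,0],"jaw":0.7},{"delta_pos":[-10,4,0.2],"twist":[0,0,0],"jaw":0.7},{"delta_pos":[-13,7.5,0.2],"twist":[0,0,0],"jaw":0.7},{"delta_pos":[-14.7,11,0.2],"twist":[0,0,0],"jaw":0.7},{"delta_pos":[-14.7,14,0.2],"twist":[0,0,0],"jaw":0.7},{"delta_pos":[-14.7,14.6,0.2],"twist":[0,0,0],"jaw":0.7},{"delta_pos":[-14.7,14.6,0.2],"twist":[0,0,0],"jaw":0.7},{"delta_pos":[-14.7,14.6,0.2],"twist":[0,0,0],"jaw":0.7},{"delta_pos":[-14.7,14.6,0.2],"twist":[0,0,0],"jaw":0.7}]' 40
python3 - <<'E'
from g import *
go([420.2,23,6],12)
E
```

```text
time_s: 18.4
eef_pos: [422.0, 22.0, 46.0]
ee_rot: [-0.703, 0.704, 0.073, -0.07]
force: [0.0, -0.3, 0.3]
grip_width: 0.703
t 18.40 tcp [422.  22.  46.] jawdir 11.6 F [ 0.  -0.3  0.3] grip 0.703 q [-0.23  0.36  2.    0.    0.77 -0.43]
delta_cm [-0.17, 4.0, 0.14] twist [[0.001, -0.007, 0.003], [-0.005, 3.134, 0.002]]
```

```bash
python3 -m handwheel '[{"delta_pos":[-0.17,1.5,0.1],"twist":[0,0,0],"jaw":0.7},{"delta_pos":[-0.17,3,0.1],"twist":[0,0,0],"jaw":0.7},{"delta_pos":[-0.17,3.8,0.1],"twist":[0,0,0],"jaw":0.7},{"delta_pos":[-0.17,4,0.1],"twist":[0,0,0],"jaw":0.7},{"delta_pos":[-0.17,4,0.1],"twist":[0,0,0],"jaw":0.1},{"delta_pos":[-0.17,4,0.1],"twist":[0,0,0],"jaw":0.1},{"delta_pos":[-0.17,4,0.1],"twist":[0,0,0],"jaw":0.1},{"delta_pos":[-0.17,4,0.1],"twist":[0,0,0],"jaw":0.1},{"delta_pos":[-0.17,4,0.1],"twist":[0,0,0],"jaw":0.1},{"delta_pos":[-0.17,4,0.1],"twist":[0,0,0],"jaw":0.1}]' 25
python3 - <<'E'
from g import *
go([*head(-190),122],11.6)
E
```

```text
time_s: 19.23
eef_pos: [419.3, 22.7, 5.3]
ee_rot: [-0.703, 0.704, 0.072, -0.071]
force: [0.4, 1.5, 6.2]
grip_width: 0.322
t 19.23 tcp [419.3  22.7   5.3] jawdir 11.6 F [0.4 1.5 6.2] grip 0.322 q [-0.23  0.44  2.03  0.    0.66 -0.43]
delta_cm [14.81, -11.64, 7.61] twist [[0.001, -0.0, 0.002], [-0.003, 3.141, 0.001]]
```

```bash
python3 -m handwheel '[{"delta_pos":[0,-3,0.5],"twist":[0,0,0],"jaw":0.1},{"delta_pos":[0,-6.5,2],"twist":[0,0,0],"jaw":0.1},{"delta_pos":[0,-10,4],"twist":[0,0,0],"jaw":0.1},{"delta_pos":[1,-11.7,6.5],"twist":[0,0,0],"jaw":0.1},{"delta_pos":[4,-11.7,7.6],"twist":[0,0,0],"jaw":0.1},{"delta_pos":[7.5,-11.7,7.6],"twist":[0,0,0],"jaw":0.1},{"delta_pos":[11,-11.7,7.6],"twist":[0,0,0],"jaw":0.1},{"delta_pos":[14,-11.7,7.6],"twist":[0,0,0],"jaw":0.1},{"delta_pos":[14.8,-11.7,7.6],"twist":[0,0,0],"jaw":0.1},{"delta_pos":[14.8,-11.7,7.6],"twist":[0,0,0],"jaw":0.1}]'
python3 - <<'E'
from g import *
from h import *
go([*head(-164),122],11.6)
print(tohead(st()[0]['eef_pos']))
c=snap(['scene','top'],'11')
crop(c['scene'],(190,150,330,255),'pics/l2.png')
crop(c['top'],(140,100,300,220),'pics/l1.png')
E
```

```text
time_s: 20.07
eef_pos: [549.4, 127.3, 121.1]
ee_rot: [-0.703, 0.704, 0.072, -0.071]
force: [0.2, 0.2, -0.6]
grip_width: 0.32
t 20.07 tcp [549.4 127.3 121.1] jawdir 11.6 F [ 0.2  0.2 -0.6] grip 0.320 q [ 0.02  0.5   1.52  0.    1.12 -0.18]
delta_cm [-0.06, -0.09, -2.6] twist [[0.0, -0.0, 0.0], [-0.001, 3.141, 0.0]]
(np.float64(-190.02715175709602), np.float64(0.5933475803650194))
```

View pics/l2.png

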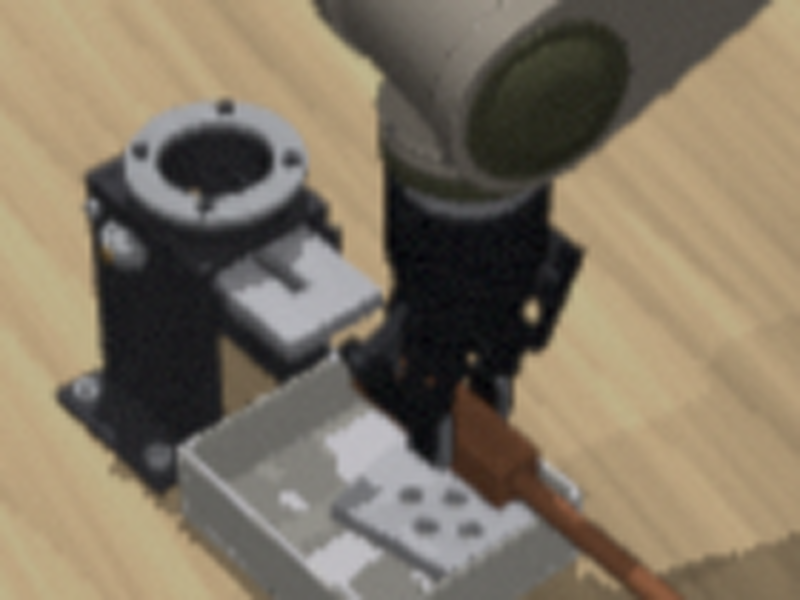

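View pics/l1.png

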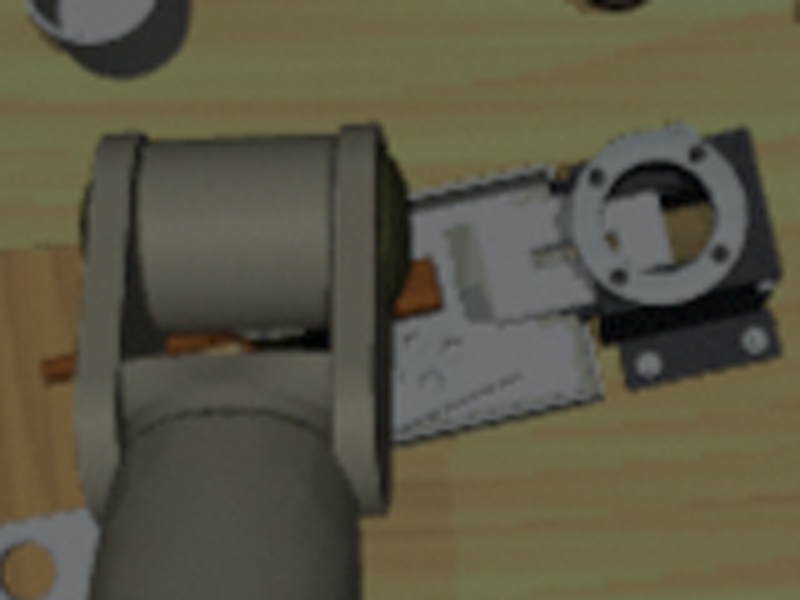

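```bash
python3 -m handwheel '[{"delta_pos":[-0.04,-0.1,-0.8],"twist":[0,0,0],"jaw":0.1},{"delta_pos":[-0.06,-0.1,-1.5],"twist":[0,0,0],"jaw":0.1},{"delta_pos":[-0.06,-0.1,-2.0],"twist":[0,0,0],"jaw":0.1},{"delta_pos":[-0.06,-0.1,-2.3],"twist":[0,0,0],"jaw":0.1},{"delta_pos":[-0.06,-0.1,-2.55],"twist":[0,0,0],"jaw":0.1},{"delta_pos":[-0.06,-0.1,-2.8],"twist":[0,0,0],"jaw":0.1},{"delta_pos":[-0.06,-0.1,-3.05],"twist":[0,0,0],"jaw":0.1},{"delta_pos":[-0.06,-0.1,-3.3],"twist":[0,0,0],"jaw":0.1},{"delta_pos":[-0.06,-0.1,-3.55],"twist":[0,0,0],"jaw":0.1},{"delta_pos":[-0.06,-0.1,-3.8],"twist":[0,0,0],"jaw":0.1}]'
python3 - <<'E'
from g import *
go([*head(-117),122],11.6)
print(tohead(st()[0]['eef_pos']))
E
```

```text
time_s: 21.0
eef_pos: [555.1, 89.8, 122.4]
ee_rot: [0.704, -0.703, -0.071, 0.071]
force: [-1.9, 4.5, 0.7]
grip_width: 0.315
t 21.00 tcp [555.1  89.8 122.4] jawdir 11.6 F [-1.9  4.5  0.7] grip 0.315 q [-0.05  0.5   1.53  0.    1.12 -0.25]
delta_cm [0.13, 0.04, -3.51] twist [[-0.0, -0.0, -0.0], [0.0, 3.141, -0.001]]
(np.float64(-152.12801188270666), np.float64(-1.3173052534313556))
```

```bash
python3 -m handwheel '[{"delta_pos":[0.03,0,-0.25],"twist":[0,0,0],"jaw":0.1},{"delta_pos":[0.05,0,-0.5],"twist":[0,0,0],"jaw":0.1},{"delta_pos":[0.07,0,-0.75],"twist":[0,0,0],"jaw":0.1},{"delta_pos":[0.07,0,-1.0],"twist":[0,0,0],"jaw":0.1},{"delta_pos":[0.07,0,-1.25],"twist":[0,0,0],"jaw":0.1},{"delta_pos":[0.07,0,-1.5],"twist":[0,0,0],"jaw":0.1},{"delta_pos":[0.07,0,-1.75],"twist":[0,0,0],"jaw":0.1},{"delta_pos":[0.07,0,-2.0],"twist":[0,0,0],"jaw":0.1},{"delta_pos":[0.07,0,-2.25],"twist":[0,0,0],"jaw":0.1},{"delta_pos":[0.07,0,-2.4],"twist":[0,0,0],"jaw":0.1}]'
python3 - <<'E'
from g import *
from h import *
go([*head(-117),122],11.6)
print(tohead(st()[0]['eef_pos']))
c=snap(['scene','top'],'12')
crop(c['scene'],(190,150,330,255),'pics/m2.png')
crop(c['top'],(200,110,300,185),'pics/m1.png')
E
```

```text
time_s: 21.83
eef_pos: [559.9, 67.6, 122.4]
ee_rot: [0.705, -0.702, -0.071, 0.072]
force: [-4.2, 11.4, 3.4]
grip_width: 0.323
t 21.83 tcp [559.9  67.6 122.4] jawdir 11.6 F [-4.2 11.4  3.4] grip 0.323 q [-0.09  0.5   1.52  0.    1.12 -0.29]
delta_cm [0.11, 0.03, -1.25] twist [[-0.003, -0.001, -0.001], [0.002, 3.141, -0.005]]
(np.float64(-129.46413555951915), np.float64(-1.0797949973583991))
```

View pics/m2.png

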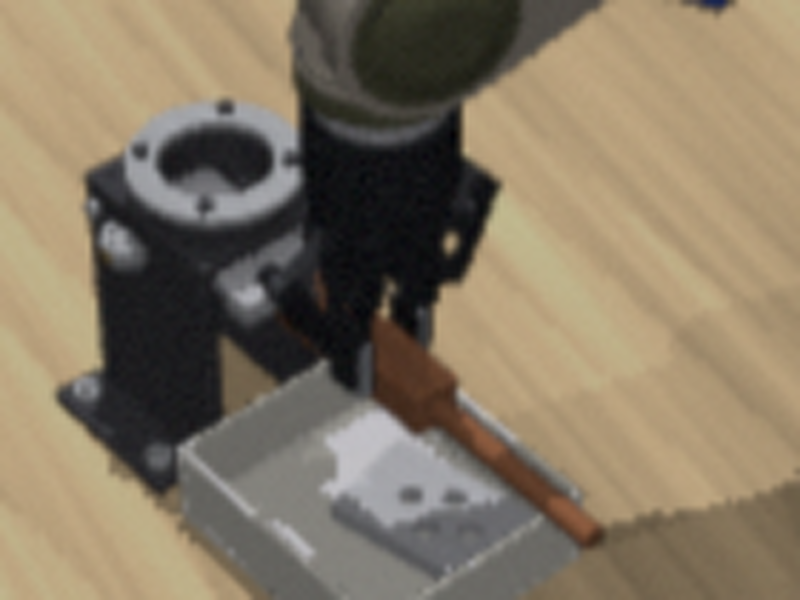

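View pics/m1.png

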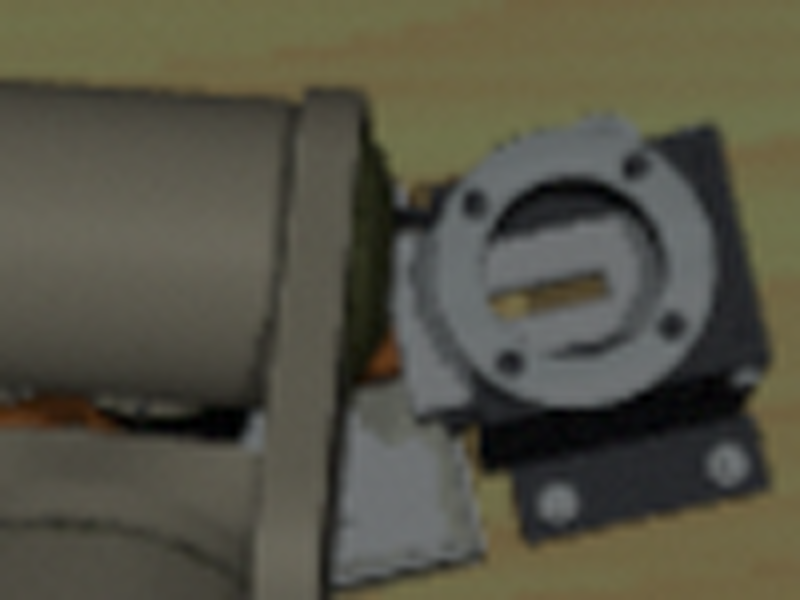

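Run:
```python
from h import *
from g import *
c=load('top12')
for px in((607,285),(607,272)):
    uv=np.array(px)/8-.5+[200,110]; print(tohead(plane(c,[uv],137)[0]))
```

```text
(np.float64(11.305075842631675), np.float64(-1.0541294221210367))
(np.float64(12.31239315591252), np.float64(3.2964508711365315))
```

```bash
python3 -m handwheel '[{"delta_pos":[0.03,0,-0.12],"twist":[0,0,0],"jaw":0.1},{"delta_pos":[0.05,0,-0.24],"twist":[0,0,0],"jaw":0.1},{"delta_pos":[0.05,0,-0.36],"twist":[0,0,0],"jaw":0.1},{"delta_pos":[0.05,0,-0.48],"twist":[0,0,0],"jaw":0.1},{"delta_pos":[0.05,0,-0.6],"twist":[0,0,0],"jaw":0.1},{"delta_pos":[0.05,0,-0.7],"twist":[0,0,0],"jaw":0.1},{"delta_pos":[0.05,0,-0.8],"twist":[0,0,0],"jaw":0.1},{"delta_pos":[0.05,0,-0.86],"twist":[0,0,0],"jaw":0.1},{"delta_pos":[0.05,0,-0.86],"twist":[0,0,0],"jaw":0.1},{"delta_pos":[0.05,0,-0.86],"twist":[0,0,0],"jaw":0.1}]'
python3 - <<'E'
from g import *
from h import *
go([*head(-117),122],11.6)
print(tohead(st()[0]['eef_pos']))
c=snap(['top'],'13')
crop(c['top'],(240,120,290,157),'pics/n1.png',16)
E
```

```text
time_s: 22.77
eef_pos: [562.0, 59.3, 122.3]
ee_rot: [0.704, -0.703, -0.071, 0.072]
force: [-5.1, 10.3, 2.5]
grip_width: 0.324
t 22.77 tcp [562.   59.3 122.3] jawdir 11.6 F [-5.1 10.3  2.5] grip 0.324 q [-0.1   0.51  1.51  0.    1.12 -0.31]
delta_cm [0.07, 0.03, -0.39] twist [[-0.003, -0.001, -0.002], [0.003, 3.141, -0.005]]
(np.float64(-120.94829779806061), np.float64(-0.7417654029449426))
```

View pics/n1.png

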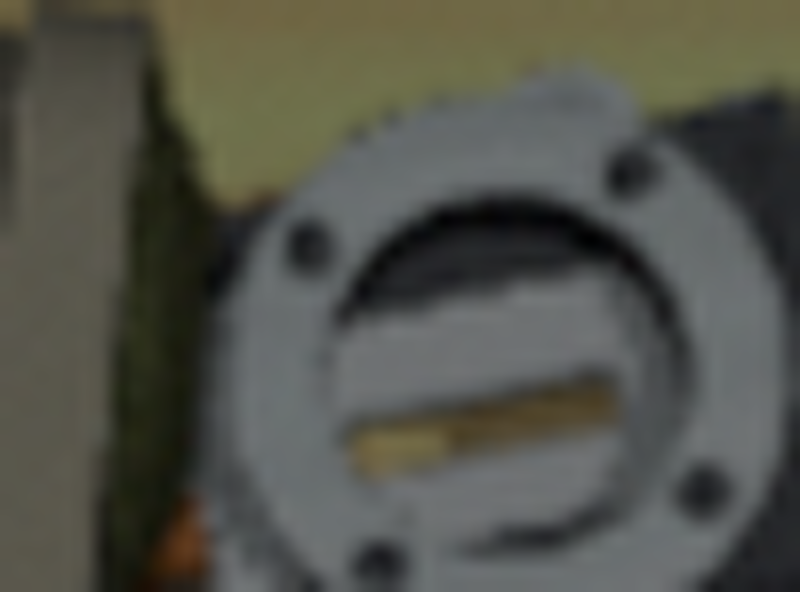

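```bash
python3 - <<'E'
from h import *
from g import *
c=load('top13')
for px in((345,450),(622,397)):
    uv=np.array(px)/16-.5+[240,120]; print(tohead(plane(c,[uv],135)[0]))
E
python3 -m handwheel '[{"delta_pos":[0.03,0,-0.05],"twist":[0,0,0],"jaw":0.1},{"delta_pos":[0.05,0,-0.1],"twist":[0,0,0],"jaw":0.1},{"delta_pos":[0.05,0,-0.15],"twist":[0,0,0],"jaw":0.1},{"delta_pos":[0.05,0,-0.2],"twist":[0,0,0],"jaw":0.1},{"delta_pos":[0.05,0,-0.2],"twist":[0,0,0],"jaw":0.1},{"delta_pos":[0.05,0,-0.2],"twist":[0,0,0],"jaw":0.1},{"delta_pos":[0.05,0,-0.2],"twist":[0,0,0],"jaw":0.1},{"delta_pos":[0.05,0,-0.2],"twist":[0,0,0],"jaw":0.1},{"delta_pos":[0.05,0,-0.2],"twist":[0,0,0],"jaw":0.1},{"delta_pos":[0.05,0,-0.2],"twist":[0,0,0],"jaw":0.1}]'
python3 - <<'E'
from g import *
go([*head(-117),122],11.6)
print(tohead(st()[0]['eef_pos']))
E
```

```text
(np.float64(-28.095498559742644), np.float64(1.243876386215174))
(np.float64(19.924887559972543), np.float64(-0.37588481034084503))
time_s: 23.65
eef_pos: [562.7, 57.6, 122.3]
ee_rot: [0.705, -0.702, -0.07, 0.072]
force: [-6.0, 10.0, 3.9]
grip_width: 0.323
t 23.65 tcp [562.7  57.6 122.3] jawdir 11.6 F [-6.  10.   3.9] grip 0.323 q [-0.11  0.51  1.51  0.    1.13 -0.31]
delta_cm [0.04, 0.03, -0.21] twist [[-0.003, -0.001, -0.002], [0.003, 3.141, -0.005]]
(np.float64(-119.11466028043812), np.float64(-0.36400444993649983))
```

```bash
python3 -m handwheel '[{"delta_pos":[-0.03,0,-0.04],"twist":[0,0,0],"jaw":0.1},{"delta_pos":[-0.05,0,-0.08],"twist":[0,0,0],"jaw":0.1},{"delta_pos":[-0.05,0,-0.12],"twist":[0,0,0],"jaw":0.1},{"delta_pos":[-0.05,0,-0.16],"twist":[0,0,0],"jaw":0.1},{"delta_pos":[-0.05,0,-0.18],"twist":[0,0,0],"jaw":0.1},{"delta_pos":[-0.05,0,-0.2],"twist":[0,0,0],"jaw":0.1},{"delta_pos":[-0.05,0,-0.2],"twist":[0,0,0],"jaw":0.1},{"delta_pos":[-0.05,0,-0.2],"twist":[0,0,0],"jaw":0.1},{"delta_pos":[-0.05,0,-0.2],"twist":[0,0,0],"jaw":0.1},{"delta_pos":[-0.05,0,-0.2],"twist":[0,0,0],"jaw":0.1}]'
python3 - <<'E'
from g import *
from h import *
go([*head(-117),122],11.6)
print(tohead(st()[0]['eef_pos']))
c=snap(['top'],'14')
crop(c['top'],(240,120,290,157),'pics/o1.png',16)
E
```

```text
time_s: 24.48
eef_pos: [562.5, 56.7, 122.4]
ee_rot: [0.705, -0.702, -0.071, 0.072]
force: [-5.9, 16.7, 4.9]
grip_width: 0.322
t 24.48 tcp [562.5  56.7 122.4] jawdir 11.6 F [-5.9 16.7  4.9] grip 0.322 q [-0.11  0.51  1.51  0.    1.13 -0.31]
delta_cm [0.07, 0.04, -0.13] twist [[-0.005, -0.0, -0.002], [0.003, 3.141, -0.008]]
(np.float64(-118.26998490642885), np.float64(-0.7486498918887236))
```

View pics/o1.png

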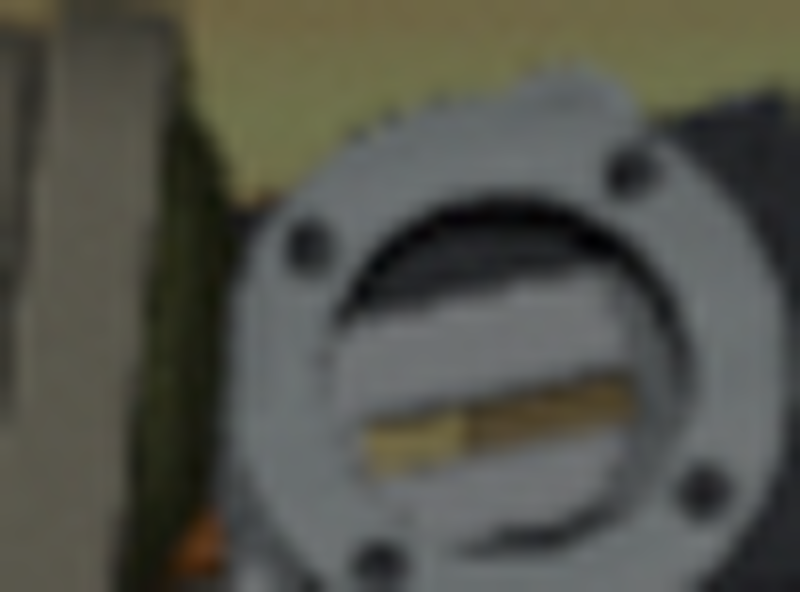

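Run:
```python
from h import *
from g import *
for n in('top13','top14'):
    c=load(n); im=c['frame'].astype(int); m=np.zeros(im.shape[:2],bool); m[140:152,255:285]=1; w=np.clip((im[...,0]-im[...,2])-8,0,25)*m
    v,u=np.nonzero(m); ww=w[v,u]; uv=np.array([(u*ww).sum(),(v*ww).sum()])/ww.sum(); print(n,uv,tohead(plane(c,[uv],134)[0]))
    for col in range(255,284): print(w[:,col].sum(),end=' ')
    print()
c=load('top0'); crop(c,(245,120,295,157),'pics/p1.png',16)
```

```text
top13 [269.17836257 146.38109162] (np.float64(-5.724635480736884), np.float64(-0.18311260363429577))
0 0 0 0 0 0 0 59 79 77 77 71 69 57 59 58 60 59 62 60 59 57 52 11 0 0 0 0 0 
top14 [270.25096525 146.16698842] (np.float64(-2.7417546710112872), np.float64(-0.2597676877014645))
0 0 0 0 0 0 0 0 69 77 74 72 72 68 57 55 60 60 59 60 60 61 62 55 15 0 0 0 0
```

View pics/p1.png

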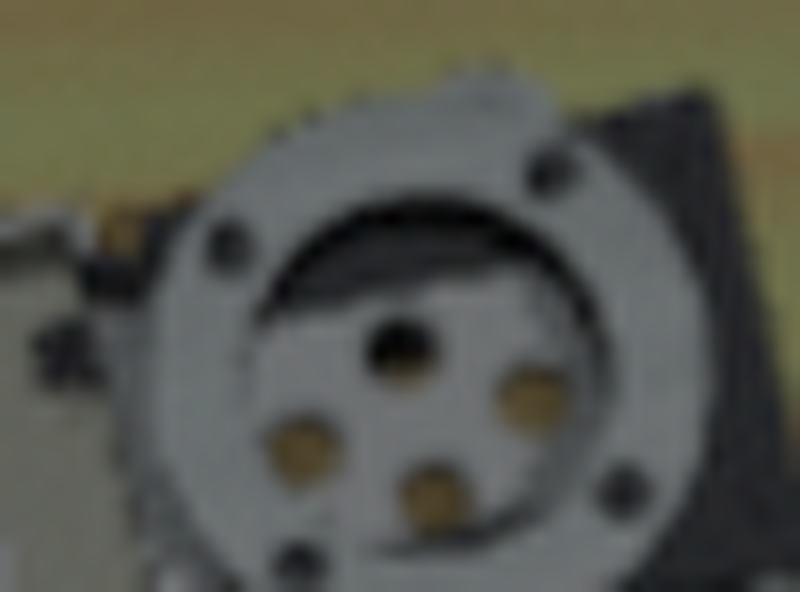

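```bash
python3 -m handwheel '[{"delta_pos":[0,0,-0.02],"twist":[0,0,0],"jaw":0.1},{"delta_pos":[0,0,-0.04],"twist":[0,0,0],"jaw":0.1},{"delta_pos":[0,0,-0.06],"twist":[0,0,0],"jaw":0.1},{"delta_pos":[0,0,-0.07],"twist":[0,0,0],"jaw":0.1},{"delta_pos":[0,0,-0.07],"twist":[0,0,0],"jaw":0.1},{"delta_pos":[0,0,-0.07],"twist":[0,0,0],"jaw":0.1},{"delta_pos":[0,0,-0.07],"twist":[0,0,0],"jaw":0.1},{"delta_pos":[0,0,-0.07],"twist":[0,0,0],"jaw":0.1},{"delta_pos":[0,0,-0.07],"twist":[0,0,0],"jaw":0.1},{"delta_pos":[0,0,-0.07],"twist":[0,0,0],"jaw":0.1}]'
python3 - <<'E'
from g import *
from h import *
go([*head(-200),122],11.6)
print(tohead(st()[0]['eef_pos']))
c=snap(['top'],'15')
im=c['frame'].astype(int); m=np.zeros(im.shape[:2],bool); m[140:152,255:285]=1; w=np.clip((im[...,0]-im[...,2])-8,0,25)*m
for col in range(255,284): print(w[:,col].sum(),end=' ')
E
```

```text
time_s: 25.37
eef_pos: [562.5, 56.6, 122.3]
ee_rot: [0.706, -0.701, -0.07, 0.072]
force: [-7.3, 20.7, 4.6]
grip_width: 0.323
t 25.37 tcp [562.5  56.6 122.3] jawdir 11.6 F [-7.3 20.7  4.6] grip 0.323 q [-0.11  0.51  1.51  0.01  1.13 -0.31]
delta_cm [0.08, 0.08, 8.18] twist [[-0.006, -0.0, -0.002], [0.003, 3.141, -0.01]]
(np.float64(-118.17299794648203), np.float64(-0.7978220250690679))Traceback (most recent call last):
  File "<stdin>", line 6, in <module>
KeyError: 'frame'
```

```bash
python3 -m handwheel '[{"delta_pos":[0,0,0.2],"twist":[0,0,0],"jaw":0.1},{"delta_pos":[0.05,0,0.6],"twist":[0,0,0],"jaw":0.1},{"delta_pos":[0.05,0,1.5],"twist":[0,0,0],"jaw":0.1},{"delta_pos":[0.05,0,3],"twist":[0,0,0],"jaw":0.1},{"delta_pos":[0.05,0,5],"twist":[0,0,0],"jaw":0.1},{"delta_pos":[0.05,0,6.5],"twist":[0,0,0],"jaw":0.1},{"delta_pos":[-3,0,7],"twist":[0,0,0],"jaw":0.1},{"delta_pos":[-6,0,7],"twist":[0,0,0],"jaw":0.1},{"delta_pos":[-10,0,6],"twist":[0,0,0],"jaw":0.1},{"delta_pos":[-13.5,0,4],"twist":[0,0,0],"jaw":0.1}]'
python3 - <<'E'
from g import *
from h import *
go([420,22,6],11.6)
c=snap(['top','scene'],'16'); crop(c['top'],(180,100,330,212),'pics/q1.png'); crop(c['scene'],(190,150,330,255),'pics/q2.png')
E
```

```text
time_s: 26.25
eef_pos: [421.2, 66.3, 122.0]
ee_rot: [-0.703, 0.703, 0.072, -0.073]
force: [0.9, -2.1, 0.4]
grip_width: 0.324
t 26.25 tcp [421.2  66.3 122. ] jawdir 11.7 F [ 0.9 -2.1  0.4] grip 0.324 q [-0.12  0.23  1.92 -0.    0.99 -0.32]
delta_cm [-1.02, 11.6, -4.32] twist [[0.0, 0.003, -0.0], [-0.001, -3.139, -0.0]]
```

View pics/q1.png

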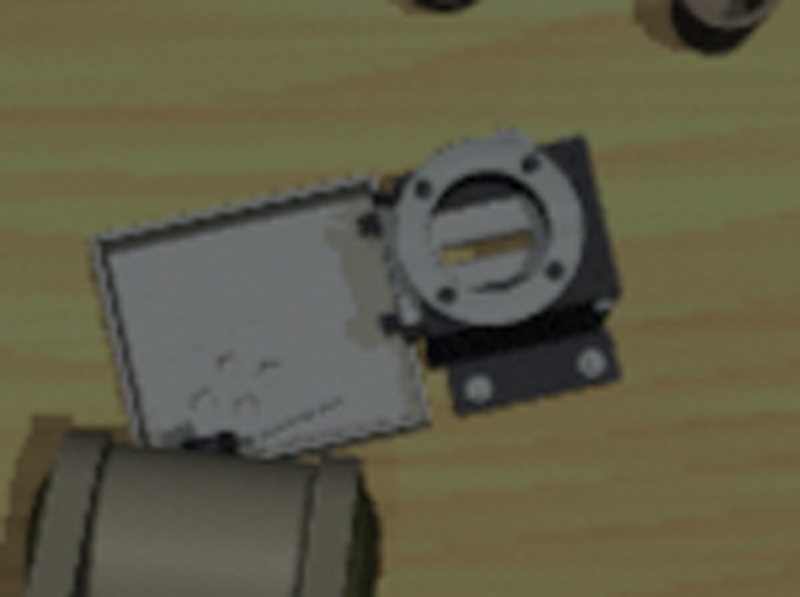

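View pics/q2.png

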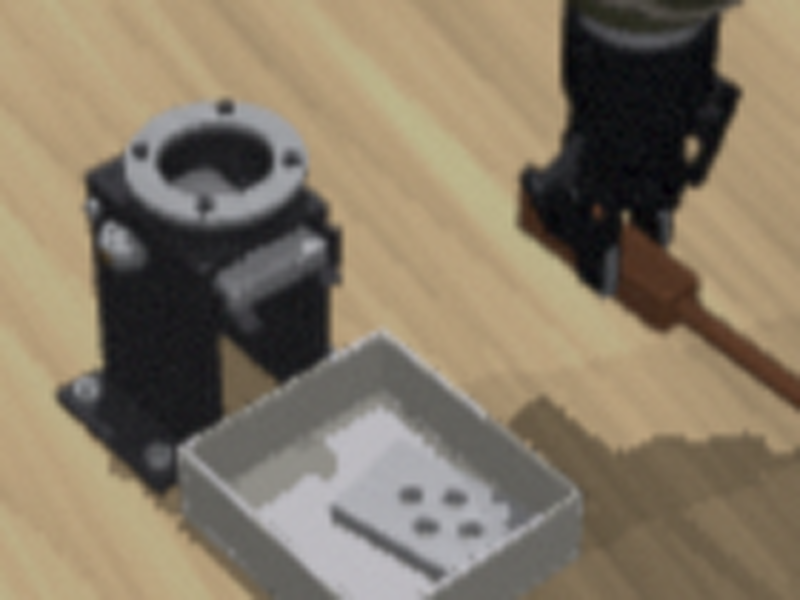

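```bash
python3 -m handwheel '[{"delta_pos":[-0.5,0.5,-2],"twist":[0,0,0],"jaw":0.1},{"delta_pos":[-1,2.5,-4.3],"twist":[0,0,0],"jaw":0.1},{"delta_pos":[-1,6,-4.3],"twist":[0,0,0],"jaw":0.1},{"delta_pos":[-1,9,-4.3],"twist":[0,0,0],"jaw":0.1},{"delta_pos":[-1,10.5,-4.3],"twist":[0,0,0],"jaw":0.1},{"delta_pos":[-1,11,-4.3],"twist":[0,0,0],"jaw":0.1},{"delta_pos":[-1,11.3,-4.3],"twist":[0,0,0],"jaw":0.1},{"delta_pos":[-1,11.5,-4.3],"twist":[0,0,0],"jaw":0.1},{"delta_pos":[-1,11.5,-4.3],"twist":[0,0,0],"jaw":0.1},{"delta_pos":[-1,11.5,-4.3],"twist":[0,0,0],"jaw":0.1}]'
python3 - <<'E'
from g import *
go([420,22,6],11.6)
E
```

```text
time_s: 27.18
eef_pos: [423.1, 21.3, 8.2]
ee_rot: [-0.703, 0.704, 0.072, -0.071]
force: [-0.4, -0.0, -1.3]
grip_width: 0.324
t 27.18 tcp [423.1  21.3   8.2] jawdir 11.6 F [-0.4 -0.  -1.3] grip 0.324 q [-0.23  0.44  2.02 -0.    0.67 -0.43]
delta_cm [-0.29, 0.22, 0.13] twist [[0.001, -0.0, 0.002], [-0.003, 3.141, 0.001]]
```

```bash
python3 -m handwheel '[{"delta_pos":[0,0.1,0],"twist":[0,0,0],"jaw":0.1},{"delta_pos":[0,0.2,0],"twist":[0,0,0],"jaw":0.1},{"delta_pos":[0,0.25,0],"twist":[0,0,0],"jaw":0.1},{"delta_pos":[0,0.25,0],"twist":[0,0,0],"jaw":0.1},{"delta_pos":[0,0.25,0],"twist":[0,0,0],"jaw":0.4},{"delta_pos":[0,0.25,0],"twist":[0,0,0],"jaw":0.7},{"delta_pos":[0,0.25,0],"twist":[0,0,0],"jaw":0.7},{"delta_pos":[0,0.25,0],"twist":[0,0,0],"jaw":0.7},{"delta_pos":[0,0.25,0],"twist":[0,0,0],"jaw":0.7},{"delta_pos":[0,0,0],"twist":[0,0,0],"jaw":0.7}]'
python3 -m handwheel '[{"delta_pos":[0,-2,0],"twist":[0,0,0],"jaw":0.7},{"delta_pos":[0,-5,0],"twist":[0,0,0],"jaw":0.7},{"delta_pos":[0,-9,0],"twist":[0,0,0],"jaw":0.7},{"delta_pos":[0,-13,0],"twist":[0,0,0],"jaw":0.7},{"delta_pos":[0,-17,-3],"twist":[0,0,0],"jaw":0.7},{"delta_pos":[0,-20,-7],"twist":[0,0,0],"jaw":0.7},{"delta_pos":[0,-22,-11],"twist":[0,0,0],"jaw":0.7},{"delta_pos":[0,-22,-15],"twist":[0,0,0],"jaw":0.7},{"delta_pos":[0,-22,-19],"twist":[0,0,0],"jaw":0.7},{"delta_pos":[0,-22,-22],"twist":[0,0,0],"jaw":0.7}]'
python3 - <<'E'
from nose import *
from h import *
c=snap(['top','scene'],'17'); 
for n in c: cv2.imwrite('pics/r_%s.png'%n,cv2.resize(c[n]['frame'][:,:,::-1],(800,600),interpolation=cv2.INTER_CUBIC))
nose('17',14,(185,190,275,228),None)
t=c['top'];crop(t,(245,120,295,157),'pics/r3.png',16)
t=c['top'];W=cloud(t);hx=(W[...,:2]-HO)@A; hy=(W[...,:2]-HO)@B
m=(W[...,2]>128)&(W[...,2]<142)&(hx<-43)&(abs(hy)<20); print('die tail',hx[m].min(),m.sum())
from rig import telemetry; print(telemetry.sense()['force'],telemetry.sense()['eef_pos'])
E
```

```text
time_s: 28.02
eef_pos: [422.1, 21.4, 7.1]
ee_rot: [0.704, -0.703, -0.071, 0.072]
force: [-0.8, -0.1, -0.8]
grip_width: 0.702
time_s: 28.85
eef_pos: [466.1, -194.1, 228.4]
ee_rot: [-0.703, 0.704, 0.072, -0.071]
force: [1.2, 0.2, -0.4]
grip_width: 0.7
top 538 yaw 101.3 tip [393.3 171.3] head [-264.5 -143.4] len 220.6 depthz [(-275, 20.4), (-250, 20.2), (-225, 18.4), (-200, 18.9), (-175, 20.0), (-150, 27.5), (-125, 26.9), (-100, 28.1), (-75, 27.8), (-50, 26.2)]
die tail -50.67695595407551 31
[-0.68218459  0.60773713  0.44046626] [ 466.24376869 -196.70569029  227.05294017]
```

View pics/r_top.png

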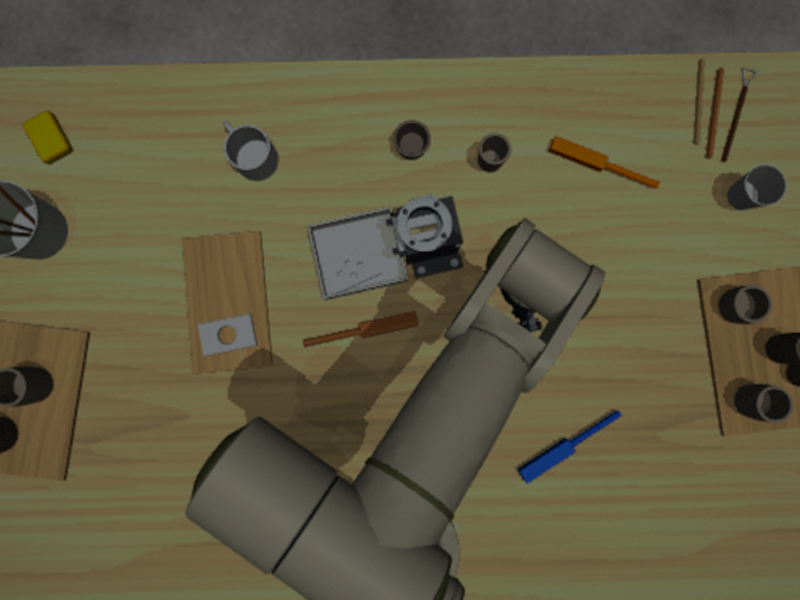

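View pics/r_scene.png

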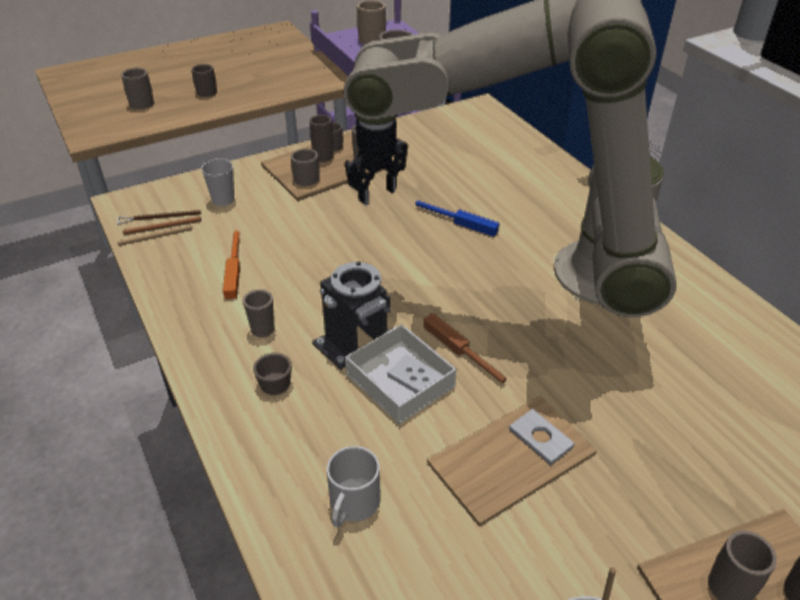

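View pics/r3.png

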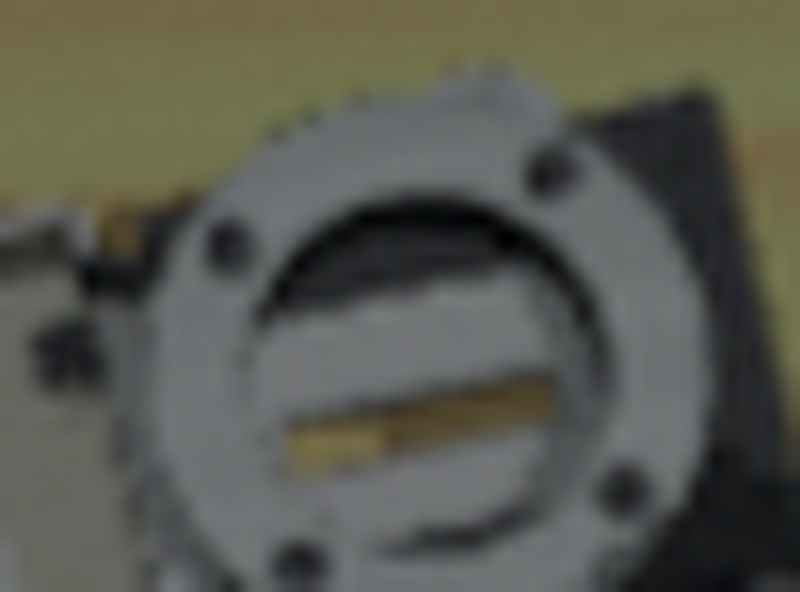

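```bash
python3 -c "
from rig import telemetry, ctrl
print(telemetry.sense()['dq'].round(3)); print(ctrl.finish_job())"
```

```text
[ 0.079 -0.051  0.081  0.023  0.01   0.059]
the job is handed in; nothing more can be done
None
```

The die change is done and handed in at about 29 s of the 72 s allowed. No verdict was reported.

**What I did**
- I used the wooden drift, not the orange or blue look-alikes. Its nose went in through the access hole and pushed the coil die back until it dropped into the tub.
- I put the slot die in the mouth by hand with its centre about 47 mm short of home, and let go. I then nudged it home with the drift's butt end.
- The push took about 12 N through the plunger and rose to about 22 N once the die stopped moving, against the 40 N limit.
- The drift was laid back on the bench in front of the tub.

**What the last checks showed**
- **Slot die:** In the top image its slot is centred where the coil die's holes were at the start, to within about 0.5 mm. The tail sits at x ≈ -50.7 mm, where -50 mm is home.
- **Slot die, disagreement:** During the push, depth and plane estimates put the die's centre 1 to 3 mm short of home. I went by the match with the coil die's starting position and the force rise at the stop.
- **Coil die:** It lies in the tub.
- **Drift:** It lies flat on the bench and has been let go.
- **Round die, pots and mug:** They look unmoved in both views. I compared these by eye and did not measure them.
- **Arm:** It was clear of everything, but the joints were still settling at under 0.1 rad/s when I handed in.

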